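Close the sunken trim knob and cap its well

ROBOT

A 6-joint arm with a two-finger parallel gripper is mounted at the origin on the work surface. World frame = base frame: x ahead of the robot, y to its left, z up, the work surface at z = 0. Lengths are in m, angles in rad, forces in N, time in s.
With the tool pointing down it reaches from about 0.425 to 0.95 m from the base axis. Payload 3.5 kg.
Tool frame: the origin (TCP) lies on the centre line of the jaws, within the pads' length; the fingertips stand ahead of it and the grasp point (between the pads) lies 11 mm behind it (tips_ahead is the z of the fingertips in the tool frame, in m); z points along the fingers, y is the direction in which the jaws open and shut (so a half turn about z gives the same grasp; the last joint's range is limited). The gripper opens to 85 mm and grips with 20 to 120 N. Pads are 22 mm wide; open, the fingers measure 114 mm over their backs; the gripper's body (76 mm by 85 mm) begins 54 mm behind the grasp point. The pads swing forward as they close: fully open they stand 13 mm farther back than shut.
Start: joints at [-1.374, 0.286, 1.577, -0, 1.279, -0.15], TCP at [0.229, -0.635, 0.239] pointing down, gripper open.
Joint ranges: [-2.77, 2.77], [-0.9, 2.22], [0.21, 2.48], [-1.53, 4.67], [0.24, 2.81], [-2.84, 2.84]. Speed limits (rad/s): [2.79, 2.79, 3.14, 3.14, 3.14, 3.14].

INTERFACE

Orientations are given as a unit quaternion [x, y, z, w].
In Python, from plant import * gives the robot as it stands. The module is installed in compiled form; this text tells all that it offers.
- The arm moves only by the tool move_arm, never from a script. Its arguments are lists of equal length, an entry for each row: "linear": the shift along the world's x, y, z in m, a list of three; "twist": the turn, a rotation vector about the world's x, y, z in degrees, a list of three. A call has 1 to 20 rows; each row shifts and turns the pose as measured when the row begins; what a row does not reach is not made up. A row lasts 1/12 s, in which the tool goes at most 41.7 mm and 7.16 degrees, less where a joint would pass 70% of its speed; a pose out of reach is approached as far as the arm can. A call is refused whole if a number of a shift passes 0.0417 or a number of a turn 7.16, either way. A call with a gripper value outside its range is refused whole. "grip" is the opening, from 0 (shut) to 1 (fully open), set as the call begins (left out, the last holds). The fingers move at their own pace and stop on an object; "force" is the grip in N (left out, the last holds). Time passes only in rows, so rows that do not move let the fingers close. It gives the time, the measured TCP pose, the force and the opening at its end, in the units of the state.
- get_state(): the state, without advancing time (a new reading comes with each control period).
- read_camera(name): name is "scene" or "top" or "wrist"; returns a dict with "img" (420x560x3 uint8, blue, green, red), "depth" (420x560 float32, m along the optical axis (not along the pixel's ray), 0 where there is no reading), "fx", "fy", "cx", "cy" (pixels), "rvec" (rotation vector, rad) and "tvec" (3), from world to camera coordinates, as OpenCV has them. Camera axes: x right, y down, z forward; pixel columns grow to the right and rows downward; lengths in m; the calibration is good to about 2 mm. The wrist camera is an equidistant fisheye: a pixel r from the principal point sees the ray r / f radians off the axis. A picture is of the moment at which its call begins.
- sign_off(): hands the job in, once; it reports no verdict.
The state is a dict: "time": time; "qpos": joint angles; "dq": joint speeds; "joint_efforts": joint torques, N m; "eef_pos": TCP position; "tcp_rot": TCP orientation; "contact_force": force on the tool from outside, world axes, zero at the start; "wrist_torque": the same for the moment, N m; "opening": opening from 0.0 (shut) to 1.0 (fully open).
Only numpy, scipy, OpenCV 4.12 (cv2) and the standard library are available. Lean on these libraries where they do the work, as an engineer would, in place of code of your own. Each camera call takes 0.05 s, during which the arm holds its last target.

TASK

Turn the trim knob sunk in the well of the grey valve block clockwise, by feel, until it is just snug on its seat (clearly stiffer than before, but not cranked tight), and let go of it. Then gently put the loose grey cap into the well, flange flat on the block, and leave the other things in the cabinet where they are.

Things in the scene. Friction and masses are not known exactly. Their poses are not given: they have to be found in the camera images.
- valve: Water filter's trim valve, fixed to the cabinet floor: grey block 110 x 110 mm, 56 mm high, two pipe stubs 35 mm long at its back (its +x, 26 mm up). Origin at the centre of its underside, z up. A round well 84 mm across, 36 mm deep (its floor 20 mm above the cabinet floor) is sunk in the middle of its top. The seat is hidden in the solid foot below the well.
- valve_mouth (a point): Centre of the well's mouth, level with the block's top face (56 mm above the block's underside); z up.
- trim: The knob's fixed bearing, with knob and spindle; origin at the centre of the well's floor, z up. The spindle meets the unseen seat after 0.3 to 1.4 rad of turning, different each time; from there the moment climbs 0.64 N m per rad. Snug: 0.025 to 0.15 N m above its level before touch, moving or standing still (3 to 20 N on the seat; aim for 0.07 N m). Above 24 N (0.19 N m) the seat is spoilt.
- knob_grip (a point): Trim knob: black upright bar in the middle of the well, 44 mm long (its x), 12 mm thick (its y), 25 mm tall, 1 to 26 mm above the well's floor; its top is 10 mm below the block's top. Point on its turning axis, half-way up the bar; the axes turn with it. Clockwise from above closes. It turns in one grasp against a steady drag of 0.17 N m and stays where left.
- cap_mid (a point): Loose grey cap, about 90 g, on the cabinet floor: spigot disc 80 mm across, 6 mm deep; on it a flange 96 mm across, 5 mm thick; on top an upright grip rib 44 mm long (its x), 12 thick (its y), 18 tall. 29 mm tall in all; point at its centre, 14.5 mm above its underside. Home: flange on the block's top, this point 8.5 mm above the well's mouth centre, any yaw.
- pump: Bystander, leave alone: matte black soap pump bottle, 66 mm diameter, 160 mm tall; origin at the centre of its underside.
- aerator: Bystander, leave alone: chrome faucet aerator ring, 26 mm diameter, 18 mm tall; origin at the centre of its underside.
- stopper: Bystander, leave alone: blue silicone sink stopper, 74 mm diameter, 22 mm tall; origin at the centre of its underside.
- caddy: Bystander, leave alone: white plastic caddy 200 x 130 mm with an arched carry grip 156 mm high; origin at the centre of its underside.
- tin: Bystander, leave alone: small round aluminium tin, 66 mm diameter, 37 mm tall; origin at the centre of its underside.
- nut: Bystander, leave alone: white plastic pipe nut ring, 48 mm diameter, 16 mm tall; origin at the centre of its underside.
- brush: Bystander, leave alone: scrub brush with wooden handle, 200 mm long, lying; origin at the centre of its underside in its grip's middle line.
Mind the look-alikes: they are no part of the job. Leave any pink look-alike of the part that bears cap_mid alone.

How it is judged:
On the way, in this order (a step that is already met when the one before it is completed fails the run):
1. the knob is snug on its seat (spindle on seat 3 to 20 N) and let go (contact force between trim and valve between 3 and 20 N and contact force between the fingers and trim below 0.2 N), for 0.3 s.
2. the cap sits in the well with its flange on the block (z of cap_mid in the frame of valve_mouth below 0.0105 m and horizontal distance between cap_mid and valve_mouth below 0.005 m and angle between cap_mid's own z axis and vertical below 0.05 rad), for 0.2 s.
At the end, for the whole second after the job is handed in: The spindle presses its seat with 3 to 20 N, and the cap is at rest in the well: its centre at most 10.5 mm above the mouth (8.5 when home), within 5 mm of the axis sideways, tilted less than 0.05 rad, let go (all of step 2 and contact force between trim and valve between 3 and 20 N and contact force between the fingers and anything else below 0.2 N); the robot touches nothing.
It fails at once if the seat is spoilt: the spindle pressed it with more than 24 N (contact force between trim and valve above 24 N).
It fails at once if the robot leaned on the valve block with more than 30 N (contact force between any of the arm, the fingers and valve above 30 N).
It fails at once if the cap was dropped or forced onto the block with more than 70 N (contact force between cap and valve above 70 N).
It fails at once if another thing in the cabinet was moved by more than 30 mm (distance of any of pump, aerator, stopper, caddy, tin, nut, brush from where it was at the start of the episode above 0.03 m).
It also fails if it takes over 70 s, if anything falls off the work surface, if the arm or the gripper's body presses on something with over 40 N, if the wrist force passes 120 N, or if a joint passes its speed limit or range.

## Working session

There is one attempt and no reset: what is moved stays moved. The work goes in short steps, Python scripts to look and compute and a tool call to move; the robot and the scene stay as the last step left them, time stands still between calls to the robot, and variables do not carry over. Pictures are saved under pics/ and viewed, and the job is handed in when it is done.

Besides the shell and the picture viewer there is one more tool, called as name(argument=value, ...) on one line, values as JSON. move_arm: Moves the arm, as the interface text tells. Its arguments: {"type":"object","properties":{"linear":{"type":"array","items":{"type":"array","items":{"type":"number"}}},"twist":{"type":"array","items":{"type":"array","items":{"type":"number"}}},"grip":{"type":"number"},"force":{"type":"number"}},"required":["linear","twist"]}

```bash
mkdir -p pics; python3 - <<'E'
from plant import *
import cv2,numpy as np
for n in ("scene","top","wrist"):
    c=read_camera(n); cv2.imwrite(f"pics/{n}0.png",c["img"]); np.savez(f"{n}0.npz",**c)
    print(n,c["fx"],c["fy"],c["cx"],c["cy"],c["rvec"],c["tvec"],-cv2.Rodrigues(c["rvec"])[0].T@c["tvec"])
s=get_state()
for k in s: print(k,s[k])
try: print(tips_ahead)
except Exception as e: print(e)
E
```

```text
scene 460.10363897492016 460.10363897492016 279.03810638419293 209.72940707161527 [ 0.74478169  2.53316237 -1.18731803] [ 0.50261771 -0.17237481  1.42820534] [1.08287233 0.73949453 0.77630115]
top 440.72613927189025 440.72613927189025 271.83271714320523 203.4559862312603 [ 2.16142544 -2.13359089  0.13983039] [0.00639876 0.64130555 1.08431371] [0.4875299  0.0062589  1.16160466]
wrist 325.19226210127806 325.19226210127806 284.27493856369 209.3764567893701 [-2.37845448  1.67066053  0.23417541] [-0.67463911 -0.03477491  0.37894436] [ 0.29487491 -0.61131109  0.37322055]
time 0.15
qpos [-1.37398617e+00  2.87021321e-01  1.57785473e+00  1.12482114e-05
  1.27860753e+00 -1.50001316e-01]
dq [ 0.00054735 -0.00133867 -0.00521269 -0.00139327  0.00204967 -0.00032037]
joint_efforts [ 1.50072574e-03 -4.06597888e+01 -2.93143594e+01 -1.18719222e-04
  3.90487592e-03  1.10496401e-05]
eef_pos [ 0.229363   -0.63430149  0.23821789]
tcp_rot [ 9.85002702e-01  1.72536324e-01 -1.67433237e-05 -9.45332403e-04]
contact_force [-0.28348073  0.53498124  0.4788279 ]
wrist_torque [ 0.00088382 -0.01635929  0.00655066]
opening 1.0002856619934926
0.008
```

View pics/scene0.png

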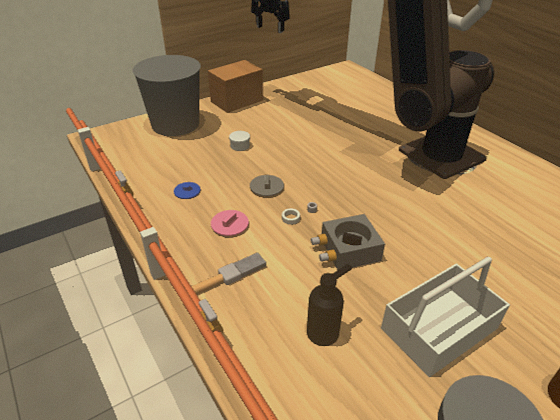

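View pics/top0.png

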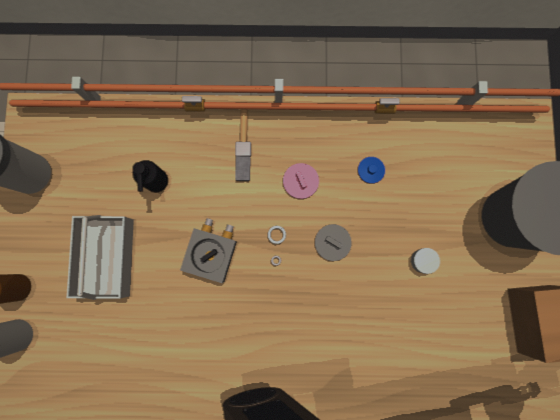

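View pics/wrist0.png

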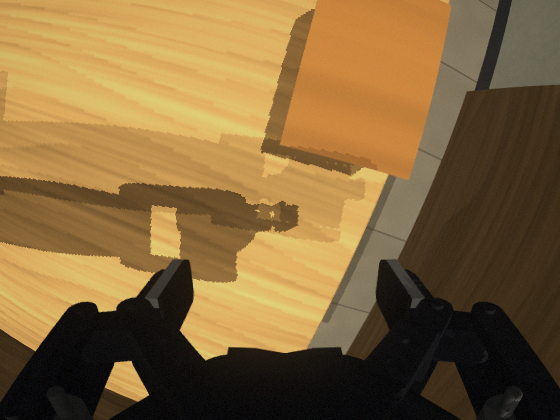

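Candidates for the cap in the top view are the grey disc with rib (333,242), the pink look-alike (301,181), the blue stopper (371,170) and the aluminium tin (427,261). By the description the cap is the grey one at (333,242). The valve is the grey block at (209,257), with its black knob at (208,256).

```bash
cat > h.py <<'E'
import cv2,numpy as np
def load(n): return dict(np.load(n))
def pts(c):
    h,w=c["depth"].shape; u,v=np.meshgrid(np.arange(w),np.arange(h)); d=c["depth"]
    P=np.stack([(u-c["cx"])/c["fx"]*d,(v-c["cy"])/c["fy"]*d,d],-1)
    R=cv2.Rodrigues(c["rvec"])[0]
    return (P-c["tvec"])@R
def ray(c,u,v,z):
    R=cv2.Rodrigues(c["rvec"])[0]; o=-R.T@c["tvec"]
    d=np.stack([(np.asarray(u)-c["cx"])/c["fx"],(np.asarray(v)-c["cy"])/c["fy"],np.ones(np.shape(u))],-1)@R
    return o+d*((z-o[2])/d[...,2])[...,None]
E
python3 - <<'E'
from h import *
c=load("top0.npz"); im=c["img"]
P=pts(c)
print(P[257,250],P[242,325],P[280,209])
for n,(u,v,r) in dict(valve=(209,255,42),cap=(333,242,26)).items():
    a=im[v-r:v+r,u-r:u+r]; cv2.imwrite(f"pics/crop_{n}.png",cv2.resize(a,None,fx=8,fy=8,interpolation=cv2.INTER_NEAREST) if r<37 else cv2.resize(a,None,fx=7,fy=7,interpolation=cv2.INTER_NEAREST))
np.set_printoptions(linewidth=250,precision=0,suppress=True)
print(P[220:295:3,170:250:4,2]*1000)
print(P[220:264:3,310:358:3,2]*1000)
E
```

```text
[ 0.50505673  0.07040427 -0.0019406 ] [ 0.54618554 -0.12471105  0.01122543] [ 0.44418888  0.17594976 -0.00138338]
[[   1.    4.   -1.   -2.    1.   -0.    2.   -3.   -5.   34.   30.    1.   -1.   -3.    0.   -1.   -2.   -1.   -2.    0.]
 [  -2.   -1.   -2.   -3.   -3.    1.   -2.   -0.   -2.   33.   30.    1.    0.   -0.    0.    3.   -1.   -2.   -2.    4.]
 [  -0.   -4.   -1.   -1.   -1.    4.   -1.    4.   32.   38.   37.   -2.    4.    3.   33.   36.    0.   -3.    1.   -1.]
 [  -0.   -3.   -3.    0.    3.    2.   57.    0.   36.   39.   34.    2.   -2.   -0.   30.   34.    1.   -1. 1162.    1.]
 [  -2.    3.   -0.    2.    2.   -6.   55.   53.   56.   58.   26.   -5.   -1.   -1.   39.   35.   -2.   -0.    0.    2.]
 [  -0.    2.   -3.    0.   -0.   -0.   51.   49.   56.   56.   55.   59.    0.   32.   38.   31.   -2.   -4.   -3.   -1.]
 [  -4.   -2.    0.    3.    0.   59.   58.   56.   55.   56.   57.   58.   57.   58.   57.   35.    3.   -2.   -1.    4.]
 [  -1.   -2.    2.   -0.    2.   59.   56.   56.   23.   18.   17.   23.   58.   56.   55.   57.   52.    0.    1.    2.]
 [
[... 2395 characters left out ...]
 11. 12. 10. 14. -3.  2. -3.]
 [-5. -2. 11. 12. 10. 11.  8. 10. 11. 10. 11.  5. 17.  9.  1. -0.]
 [ 0. -3.  9.  9. 14. 11. 30. 26. 10. 11.  9. 11. 12.  8.  0. -4.]
 [-4. -3. 10.  7. 10.  8. 28. 26. 30. 10. 12. 10.  9. 11.  2.  2.]
 [ 1.  2.  8. 13.  8.  9. 13.  9. 29. 29. 29. 14. 12. 12. -0.  2.]
 [ 0.  1.  9.  5. 12. 10.  9. 11. 12. 18. 31. 13. 11. 12. -2. -3.]
 [-2. -5. 13. 13. 11.  9. 11. 10.  8. 14. 14. 13. 13.  9. -5. -0.]
 [-4. -0. -2. 13.  8. 12. 11.  8. 14. 10.  9. 10.  9.  1. -2. -0.]
 [-1.  2. -1. -4.  6. 12.  9.  9. 10.  8.  7.  8. -0. -5. -4. -3.]
 [-2. -2. -0.  1. -1. -1.  4. 10. 12. 13. 12. -0.  2. -1.  0. -0.]
 [-2. -5. -4. -0. -0.  2.  1.  0. -2. -2. -1. -0. -2. -0. -4. -4.]]
```

View pics/crop_valve.png

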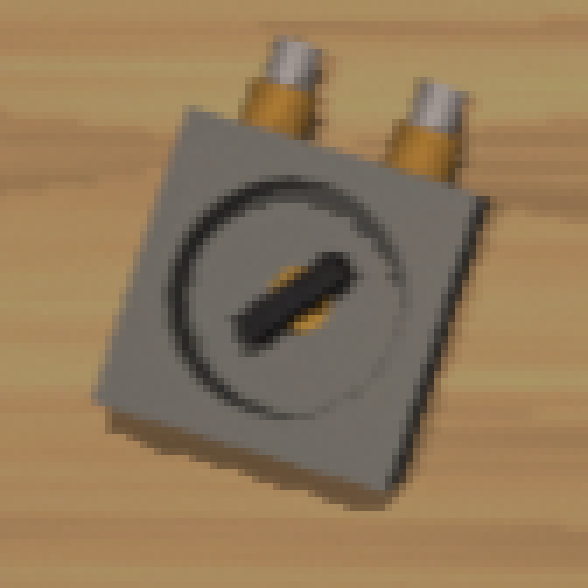

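View pics/crop_cap.png

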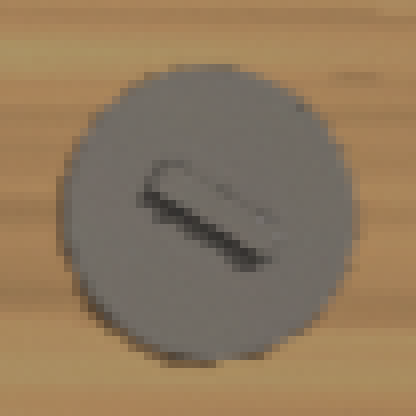

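The crops confirm both choices. The grey cap has its rib at roughly −27° in the image, and the valve has an orange-bossed black knob in the well. Next I'll measure them.

```bash
cat > meas.py <<'E'
from h import *
np.set_printoptions(precision=4,suppress=True)
c=load("top0.npz"); im=c["img"]; P=pts(c)
hsv=cv2.cvtColor(im,cv2.COLOR_BGR2HSV)
low=(hsv[...,1]<70).astype(np.uint8)   # grey/black vs wood
def blob(m,u,v):
    n,l=cv2.connectedComponents(m); return (l==l[v,u]).astype(np.uint8)
# valve
b=blob(low,185,265)
cs,_=cv2.findContours(b,cv2.RETR_EXTERNAL,cv2.CHAIN_APPROX_NONE); k=max(cs,key=cv2.contourArea)[:,0]
z=P[...,2]; 
top=((z>.048)&(z<.066)&(b>0)).astype(np.uint8)
fl=((z<.03)&(z>.008)).astype(np.uint8)
# rect of top in world
W=ray(c,k[:,0],k[:,1],.056)
r=cv2.minAreaRect((W[:,:2]*1000).astype(np.float32)); print("block rect(all)",r)
# gray brightness
print("gray", im[265,190],im[280,225],im[275,237])
br=(hsv[...,2]>85).astype(np.uint8)&b
cs,h=cv2.findContours(br,cv2.RETR_CCOMP,cv2.CHAIN_APPROX_NONE); k=max(cs,key=cv2.contourArea)[:,0]
W=ray(c,k[:,0],k[:,1],.056); r=cv2.minAreaRect((W[:,:2]*1000).astype(np.float32)); print("block rect(bright)",r)
# knob
kn=((hsv[...,2]<60)).astype(np.uint8); kb=blob(kn,208,256); print("knob px",kb.sum())
v,u=np.nonzero(kb); W=ray(c,u,v,.046)[:,:2]*1000; print("knob",W.mean(0)); r=cv2.minAreaRect(W.astype(np.float32)); print(r)
e=np.linalg.svd(W-W.mean(0))[2][0]; print("knob yaw deg",np.degrees(np.arctan2(e[1],e[0])))
# cap
b=blob(low,325,250); cs,_=cv2.findContours(b,cv2.RETR_EXTERNAL,cv2.CHAIN_APPROX_NONE); k=max(cs,key=cv2.contourArea)[:,0]
W=ray(c,k[:,0],k[:,1],.011)[:,:2]*1000
print("cap circ",cv2.minEnclosingCircle(W.astype(np.float32)),cv2.fitEllipse(W.astype(np.float32)))
rib=(z>.020)&(b>0); v,u=np.nonzero(rib); W=ray(c,u,v,.029)[:,:2]*1000; print("rib",W.mean(0),len(u)); e=np.linalg.svd(W-W.mean(0))[2][0]; print("rib yaw",np.degrees(np.arctan2(e[1],e[0])),cv2.minAreaRect(W.astype(np.float32)))
E
python3 meas.py
```

```text
block rect(all) ((507.10546875, 172.1303253173828), (112.57728576660156, 110.16230773925781), 74.11698913574219)
gray [ 99 105 111] [ 67  96 123] [ 84 123 157]
block rect(bright) ((507.636962890625, 173.9982452392578), (108.69317626953125, 110.16230773925781), 74.11698913574219)
knob px 94
knob [507.1632 171.7588]
((507.0498046875, 171.64019775390625), (14.079280853271484, 44.883975982666016), 35.94468688964844)
knob yaw deg 126.02827726345026
cap circ ((546.5111083984375, -144.38377380371094), 47.71030044555664) ((546.0999755859375, -144.42910766601562), (91.9170913696289, 93.16703033447266), 67.14891052246094)
rib [ 546.3247 -143.6865] 87
rib yaw -115.13873112467819 ((545.2149047851562, -138.8552703857422), (32.72048568725586, 83.28295135498047), 4.825007438659668)
```

move_arm(linear=[[0.021,0.033,0],[0.021,0.033,0],[0.021,0.033,0],[0.021,0.033,0],[0.021,0.033,0],[0.021,0.033,0],[0.021,0.033,0],[0.021,0.033,0],[0.021,0.033,0],[0.021,0.033,0],[0.021,0.033,0],[0.021,0.033,0],[0.021,0.033,0]], twist=[[0,0,7],[0,0,7],[0,0,7],[0,0,7],[0,0,7],[0,0,7],[0,0,7],[0,0,7],[0,0,7],[0,0,7],[0,0,7],[0,0,7],[0,0,7]], grip=0.45)

```text
time: 1.23
eef_pos: [0.5029, -0.1888, 0.232]
tcp_rot: [0.553, 0.833, -0.002, -0.002]
contact_force: [0.9, 0.2, -0.0]
opening: 0.45
```

move_arm(linear=[[0.001,0.04,0.001],[0,0.04,0.001],[0,0.04,0.001],[0,0.04,0.001],[0,0.04,0.001],[0,0.04,0],[0,0.04,0],[0,0.04,0],[0.001,0.036,0],[0,0,0],[0,0,0]], twist=[[0,0,1.6],[0,0,1.6],[0,0,1.6],[0,0,1.6],[0,0,1.6],[0,0,1.6],[0,0,1.6],[0,0,1.6],[0,0,0],[0,0,0],[0,0,0]])

```text
time: 2.15
eef_pos: [0.5019, 0.1895, 0.2351]
tcp_rot: [0.445, 0.895, -0.001, -0.003]
contact_force: [0.1, -0.5, -0.2]
opening: 0.45
```

```bash
python3 - <<'E'
from plant import *
import cv2,numpy as np
c=read_camera("wrist"); cv2.imwrite("pics/wrist1.png",c["img"]); np.savez("wrist1.npz",**c)
s=get_state()
print(s["qpos"],s["eef_pos"],s["tcp_rot"],s["contact_force"],s["wrist_torque"])
E
```

```text
[ 0.17011572 -0.0138395   1.9181841   0.00259797  1.24295425 -0.47754424] [0.50191059 0.18919617 0.23506233] [ 4.45728187e-01  8.95162965e-01 -6.93241261e-04 -3.02803537e-03] [-0.91475577  1.68876585  0.19190527] [-0.03206474 -0.00013093  0.01029327]
```

View pics/wrist1.png

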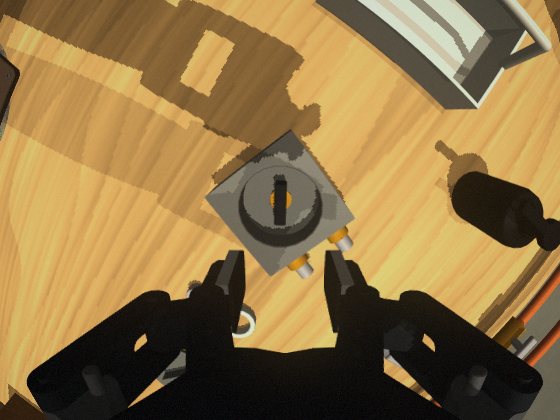

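The wrist view shows the knob upright at (280,200), lined up between the jaws, with the well around it. Next is a fisheye ray measurement.

```bash
cat >> h.py <<'E'
def wray(c,u,v,z):
    u=np.asarray(u,float);v=np.asarray(v,float)
    x=(u-c["cx"])/c["fx"];y=(v-c["cy"])/c["fy"];t=np.hypot(x,y)+1e-12
    d=np.stack([x/t*np.sin(t),y/t*np.sin(t),np.cos(t)],-1)
    R=cv2.Rodrigues(c["rvec"])[0]; o=-R.T@c["tvec"]; d=d@R
    return o+d*((z-o[2])/d[...,2])[...,None]
E
python3 - <<'E'
from h import *
np.set_printoptions(precision=4,suppress=True)
c=load("wrist1.npz"); im=c["img"]
a=im[120:285,195:365]; cv2.imwrite("pics/w1crop.png",cv2.resize(a,None,fx=3.5,fy=3.5,interpolation=cv2.INTER_NEAREST))
hsv=cv2.cvtColor(im,cv2.COLOR_BGR2HSV)
# depth-based classification
d=c["depth"]; h,w=d.shape; u,v=np.meshgrid(np.arange(w),np.arange(h))
x=(u-c["cx"])/c["fx"];y=(v-c["cy"])/c["fy"];t=np.hypot(x,y)+1e-9
X=np.stack([x/t*np.tan(t)*d,y/t*np.tan(t)*d,d],-1)
R=cv2.Rodrigues(c["rvec"])[0]; P=(X-c["tvec"])@R; z=P[...,2]
for n,(lo,hi) in dict(top=(.051,.066),floor=(.010,.03)).items():
    m=(z>lo)&(z<hi)&(np.hypot(u-280,v-205)<90)
    print(n,m.sum(),z[m].mean())
m=((hsv[...,2]<45)).astype(np.uint8); _,l=cv2.connectedComponents(m)
kb=(l==l[190,280]); print("knob px",kb.sum())
vv,uu=np.nonzero(kb); sel=(uu>268)&(uu<292)&(vv>170)&(vv<230); print(sel.sum())
print(uu.min(),uu.max(),vv.min(),vv.max())
# knob top face by depth
m=kb&(z>.040)&(z<.053); vv,uu=np.nonzero(m); W=wray(c,uu,vv,.046)[:,:2]*1000; print(W.mean(0),cv2.minAreaRect(W.astype(np.float32)))
# well mouth: top points polygon hole
top=((z>.049)&(z<.066)&(np.hypot(u-280,v-205)<85)).astype(np.uint8)
top=cv2.medianBlur(top*255,3)
cs,hh=cv2.findContours(top,cv2.RETR_CCOMP,cv2.CHAIN_APPROX_NONE)
for k,q in zip(cs,hh[0]):
    if len(k)>80:
        W=wray(c,k[:,0,0],k[:,0,1],.056)[:,:2]*1000
        print(q[3],len(k),cv2.minAreaRect(W.astype(np.float32)),cv2.fitEllipse(W.astype(np.float32)))
E
```

```text
top 6374 0.056512925795259794
floor 3956 0.021096131592404067
knob px 468
468
274 285 180 224
[507.301  172.8913] ((507.7734680175781, 172.77561950683594), (10.400733947753906, 43.774471282958984), 36.65315246582031)
-1 339 ((508.4365234375, 171.35427856445312), (111.08543395996094, 111.43943786621094), 73.67237854003906) ((508.2314147949219, 171.70729064941406), (129.59732055664062, 129.86363220214844), 117.68595123291016)
0 228 ((507.7245788574219, 172.89759826660156), (83.0244369506836, 81.29724884033203), 37.050899505615234) ((507.7543029785156, 172.95407104492188), (81.97209930419922, 83.12376403808594), 121.65779113769531)
```

View pics/w1crop.png

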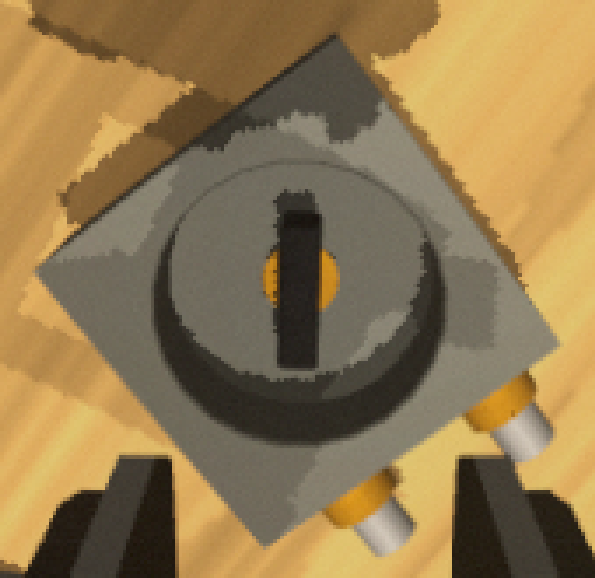

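move_arm(linear=[[0.006,-0.016,0],[0,0,-0.03],[0,0,-0.03],[0,0,-0.03],[0,0,-0.03],[0,0,-0.02],[0,0,0],[0,0,0]], twist=[[0,0,-0.5],[0,0,0],[0,0,0],[0,0,0],[0,0,0],[0,0,0],[0,0,0],[0,0,0]])

```text
time: 2.87
eef_pos: [0.5101, 0.162, 0.0928]
tcp_rot: [0.456, 0.89, 0.0, 0.0]
contact_force: [0.3, -0.3, -0.5]
opening: 0.453
```

```bash
cat > st.py <<'E'
import plant,numpy as np
from scipy.spatial.transform import Rotation as R
np.set_printoptions(precision=4,suppress=True)
s=plant.get_state(); m=R.from_quat(s["tcp_rot"]).as_matrix()
print("t",round(s["time"],2),"p",s["eef_pos"],"xang",round(np.degrees(np.arctan2(m[1,0],m[0,0])),2),"zax",m[:,2],"F",s["contact_force"],"M",s["wrist_torque"],"q6",round(s["qpos"][5],3),"op",round(s["opening"],3),plant.tips_ahead)
E
python3 st.py; python3 st.py
```

```text
t 2.87 p [0.5101 0.162  0.0928] xang 125.75 zax [ 0.0006 -0.0001 -1.    ] F [ 0.3405 -0.2565 -0.4726] M [-0.0557  0.0008  0.0619] q6 -0.506 op 0.453 0.008
t 2.87 p [0.5101 0.162  0.0928] xang 125.75 zax [ 0.0006 -0.0001 -1.    ] F [ 0.3405 -0.2565 -0.4726] M [-0.0557  0.0008  0.0619] q6 -0.506 op 0.453 0.008
```

move_arm(linear=[[-0.0025,0.0108,0],[0,0,0],[0,0,0]], twist=[[0,0,0.8],[0,0,0],[0,0,0]])

```text
time: 3.12
eef_pos: [0.5095, 0.172, 0.0961]
tcp_rot: [0.451, 0.893, 0.001, 0.002]
contact_force: [1.0, -0.1, -0.4]
opening: 0.448
```

```bash
cat > samp.py <<'E'
import plant,numpy as np,sys
np.set_printoptions(precision=4,suppress=True)
n=int(sys.argv[1]); F=[];M=[]
for i in range(n):
    plant.read_camera("top"); s=plant.get_state(); F.append(s["contact_force"]); M.append(s["wrist_torque"])
print("Fmean",np.mean(F,0),"Fstd",np.std(F,0),"Mmean",np.mean(M,0),"std",np.std(M,0))
print("Mz",np.array(M)[:,2])
E
python3 samp.py 8; python3 st.py
```

```text
Fmean [ 0.0964  0.3704 -0.3417] Fstd [0.6772 0.5252 0.2901] Mmean [ 0.0022 -0.009  -0.0019] std [0.0205 0.043  0.0164]
Mz [ 0.0095 -0.0376  0.0095 -0.0015  0.0022  0.0041  0.016  -0.0176]
t 3.52 p [0.5086 0.1718 0.0946] xang 126.4 zax [ 0.0022  0.     -1.    ] F [0.4237 1.1233 0.2481] M [ 0.0284 -0.0415 -0.0176] q6 -0.498 op 0.448 0.008
```

move_arm(linear=[[-0.0008,0.001,-0.01],[0,0,-0.01],[0,0,-0.01],[0,0,-0.01],[0,0,-0.01],[0,0,0],[0,0,0]], twist=[[0,0,0],[0,0,0],[0,0,0],[0,0,0],[0,0,0],[0,0,0],[0,0,0]])

```text
time: 4.1
eef_pos: [0.5058, 0.1726, 0.0371]
tcp_rot: [0.451, 0.893, -0.001, -0.001]
contact_force: [-1.1, 0.3, 0.4]
opening: 0.45
```

```bash
python3 samp.py 4; python3 st.py; python3 - <<'E'
from plant import *
import cv2
c=read_camera("wrist"); cv2.imwrite("pics/w2.png",c["img"])
E
```

```text
Fmean [-0.0428  0.18    0.0758] Fstd [0.7544 0.3118 0.1613] Mmean [0.0314 0.0059 0.0038] std [0.0285 0.0349 0.0228]
Mz [ 0.0259  0.0268 -0.0238 -0.0137]
t 4.3 p [0.5068 0.1727 0.0387] xang 126.4 zax [ 0.001  -0.0001 -1.    ] F [-0.7244 -0.2301 -0.0716] M [ 0.0697  0.0653 -0.0137] q6 -0.496 op 0.448 0.008
```

View pics/w2.png

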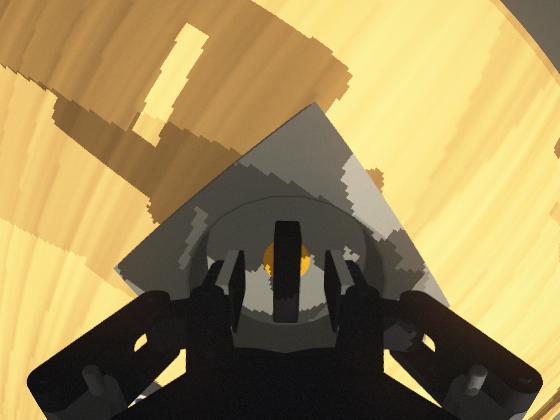

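The fingers are in the well on either side of the knob at (286,270), with clearance. I'll go down 3 mm and close.

move_arm(linear=[[0.0005,0,-0.003],[0,0,0],[0,0,0]], twist=[[0,0,0],[0,0,0],[0,0,0]])

```text
time: 4.6
eef_pos: [0.5089, 0.173, 0.0374]
tcp_rot: [0.451, 0.893, 0.001, 0.002]
contact_force: [1.0, -0.5, 0.3]
opening: 0.448
```

move_arm(linear=[[0,0,0],[0,0,0],[0,0,0],[0,0,0],[0,0,0],[0,0,0],[0,0,0],[0,0,0]], twist=[[0,0,0],[0,0,0],[0,0,0],[0,0,0],[0,0,0],[0,0,0],[0,0,0],[0,0,0]], grip=0.0, force=50)

```text
time: 5.27
eef_pos: [0.5082, 0.1723, 0.038]
tcp_rot: [0.451, 0.892, 0.0, 0.002]
contact_force: [-1.2, -0.9, 1.2]
opening: 0.124
```

```bash
python3 samp.py 6; python3 st.py
```

```text
Fmean [-0.7613 -0.5903  0.7311] Fstd [0.3746 0.5002 0.3925] Mmean [-0.1211  0.1078 -0.0925] std [0.0085 0.0203 0.0156]
Mz [-0.1088 -0.0886 -0.0752 -0.0703 -0.1084 -0.1039]
t 5.57 p [0.5083 0.1723 0.0381] xang 126.34 zax [ 0.0032 -0.0006 -1.    ] F [-0.9621 -0.2255  0.8643] M [-0.1211  0.091  -0.1039] q6 -0.495 op 0.129 0.008
```

move_arm(linear=[[0,0,0],[0,0,0],[0,0,0],[0,0,0]], twist=[[0,0,-3],[0,0,-3],[0,0,-3],[0,0,-3]])

```text
time: 5.9
eef_pos: [0.5082, 0.1723, 0.038]
tcp_rot: [0.543, 0.84, -0.0, 0.002]
contact_force: [0.1, -0.3, -0.2]
opening: 0.122
```

```bash
python3 st.py;python3 samp.py 5; python3 st.py
```

```text
t 5.9 p [0.5082 0.1723 0.038 ] xang 114.19 zax [ 0.0031 -0.0027 -1.    ] F [ 0.0779 -0.3459 -0.1969] M [-0.0382  0.101   0.2029] q6 -0.28 op 0.122 0.008
Fmean [-0.7075 -0.904   0.6137] Fstd [0.302  0.2272 0.5569] Mmean [-0.1244  0.1005 -0.0986] std [0.0305 0.0195 0.0614]
Mz [ 0.0112 -0.0746 -0.1549 -0.1412 -0.1336]
t 6.15 p [0.5082 0.1723 0.038 ] xang 114.29 zax [ 0.003  -0.0021 -1.    ] F [-0.6897 -0.8834  0.9603] M [-0.1079  0.0928 -0.1336] q6 -0.283 op 0.122 0.008
```

move_arm(linear=[[0,0,0],[0,0,0]], twist=[[0,0,-1.5],[0,0,-1.5]])

```text
time: 6.32
eef_pos: [0.5083, 0.1723, 0.0381]
tcp_rot: [0.563, 0.826, -0.0, 0.002]
contact_force: [-1.4, -0.6, 0.5]
opening: 0.126
```

```bash
python3 st.py
```

```text
t 6.32 p [0.5083 0.1723 0.0381] xang 111.42 zax [ 0.003  -0.0025 -1.    ] F [-1.3877 -0.6361  0.4887] M [-0.0778  0.1071  0.1486] q6 -0.232 op 0.126 0.008
```

move_arm(linear=[[0,0,0]], twist=[[0,0,-1.5]])

```text
time: 6.4
eef_pos: [0.5083, 0.1723, 0.0381]
tcp_rot: [0.574, 0.819, -0.0, 0.002]
contact_force: [-0.8, -0.9, 1.5]
opening: 0.125
```

```bash
python3 st.py
```

```text
t 6.4 p [0.5083 0.1723 0.0381] xang 109.97 zax [ 0.003  -0.0028 -1.    ] F [-0.8248 -0.8901  1.4874] M [-0.0599  0.176   0.1475] q6 -0.206 op 0.125 0.008
```

move_arm(linear=[[0,0,0]], twist=[[0,0,-1.5]])

```text
time: 6.48
eef_pos: [0.5083, 0.1723, 0.0381]
tcp_rot: [0.584, 0.812, -0.0, 0.002]
contact_force: [-0.6, -1.1, -0.3]
opening: 0.129
```

```bash
python3 st.py; python3 samp.py 6; python3 st.py
```

```text
t 6.48 p [0.5083 0.1723 0.0381] xang 108.52 zax [ 0.003  -0.0031 -1.    ] F [-0.5793 -1.1496 -0.2975] M [-0.0313  0.1062  0.1193] q6 -0.181 op 0.129 0.008
Fmean [-0.7113 -0.5407  0.6362] Fstd [0.3846 0.2482 0.3615] Mmean [-0.1137  0.1133  0.0437] std [0.0363 0.0101 0.0434]
Mz [ 0.1    -0.0101 -0.0037  0.0199  0.0744  0.082 ]
t 6.78 p [0.5082 0.1723 0.038 ] xang 108.52 zax [ 0.0029 -0.0029 -1.    ] F [-0.3128 -0.4497  0.1072] M [-0.1453  0.1232  0.082 ] q6 -0.181 op 0.124 0.008
```

move_arm(linear=[[0,0,0],[0,0,0]], twist=[[0,0,-1.5],[0,0,-1.5]])

```text
time: 6.95
eef_pos: [0.5083, 0.1723, 0.038]
tcp_rot: [0.605, 0.796, -0.0, 0.002]
contact_force: [-1.4, 0.2, -0.0]
opening: 0.125
```

```bash
python3 st.py
```

```text
t 6.95 p [0.5083 0.1723 0.038 ] xang 105.56 zax [ 0.0028 -0.0033 -1.    ] F [-1.3749  0.2271 -0.0076] M [-0.0564  0.1435  0.1292] q6 -0.129 op 0.125 0.008
```

move_arm(linear=[[0,0,0]], twist=[[0,0,-1.5]])

```text
time: 7.03
eef_pos: [0.5083, 0.1723, 0.0381]
tcp_rot: [0.615, 0.788, -0.001, 0.002]
contact_force: [-0.3, -0.1, 1.7]
opening: 0.124
```

```bash
python3 st.py
```

```text
t 7.03 p [0.5083 0.1723 0.0381] xang 104.07 zax [ 0.0028 -0.0035 -1.    ] F [-0.3399 -0.1117  1.7426] M [-0.053   0.128   0.1725] q6 -0.103 op 0.124 0.008
```

move_arm(linear=[[0,0,0]], twist=[[0,0,-1.5]])

```text
time: 7.12
eef_pos: [0.5083, 0.1723, 0.038]
tcp_rot: [0.625, 0.78, -0.001, 0.002]
contact_force: [-0.3, -1.4, 1.3]
opening: 0.124
```

```bash
python3 st.py
```

```text
t 7.12 p [0.5083 0.1723 0.038 ] xang 102.57 zax [ 0.0027 -0.0037 -1.    ] F [-0.3432 -1.4089  1.2852] M [-0.0689  0.0963  0.1684] q6 -0.076 op 0.124 0.008
```

```bash
cat > t.py <<'E'
import plant,numpy as np
from scipy.spatial.transform import Rotation as R
s=plant.get_state(); m=R.from_quat(s["tcp_rot"]).as_matrix()
print("xang",round(np.degrees(np.arctan2(m[1,0],m[0,0])),2),"Mz",round(s["wrist_torque"][2],3),"tau",np.round(s["joint_efforts"][[0,3,4,5]],4))
E
python3 t.py
```

```text
xang 102.57 Mz 0.168 tau [-0.0216  0.1737 -0.1847  0.0053]
```

move_arm(linear=[[0,0,0]], twist=[[0,0,-1.5]])

```text
time: 7.2
eef_pos: [0.5083, 0.1723, 0.0381]
tcp_rot: [0.636, 0.772, -0.001, 0.002]
contact_force: [-0.4, -1.2, 1.0]
opening: 0.132
```

```bash
python3 t.py
```

```text
xang 101.06 Mz 0.206 tau [-0.0168  0.1733 -0.1846  0.0056]
```

move_arm(linear=[[0,0,0]], twist=[[0,0,-1.5]])

```text
time: 7.28
eef_pos: [0.5083, 0.1723, 0.038]
tcp_rot: [0.646, 0.764, -0.001, 0.002]
contact_force: [-1.6, -0.8, 0.8]
opening: 0.126
```

```bash
python3 t.py
```

```text
xang 99.56 Mz 0.212 tau [-0.0146  0.1721 -0.1847  0.0057]
```

move_arm(linear=[[0,0,0]], twist=[[0,0,-1.5]])

```text
time: 7.37
eef_pos: [0.5083, 0.1723, 0.0381]
tcp_rot: [0.656, 0.755, -0.001, 0.002]
contact_force: [-0.3, -0.8, 1.1]
opening: 0.128
```

```bash
python3 t.py
```

```text
xang 98.05 Mz 0.182 tau [-0.0115  0.171  -0.1845  0.0057]
```

move_arm(linear=[[0,0,0]], twist=[[0,0,-1.5]])

```text
time: 7.45
eef_pos: [0.5083, 0.1723, 0.0381]
tcp_rot: [0.666, 0.746, -0.001, 0.002]
contact_force: [-0.6, -0.9, 0.4]
opening: 0.124
```

```bash
python3 t.py
```

```text
xang 96.56 Mz 0.178 tau [-0.0082  0.17   -0.1844  0.0058]
```

move_arm(linear=[[0,0,0]], twist=[[0,0,-1.5]])

```text
time: 7.53
eef_pos: [0.5082, 0.1723, 0.038]
tcp_rot: [0.675, 0.738, -0.001, 0.002]
contact_force: [-0.6, -1.2, 0.6]
opening: 0.124
```

```bash
python3 t.py
```

```text
xang 95.06 Mz 0.157 tau [-0.0075  0.1688 -0.1842  0.0058]
```

move_arm(linear=[[0,0,0]], twist=[[0,0,-1.5]])

```text
time: 7.62
eef_pos: [0.5082, 0.1723, 0.0381]
tcp_rot: [0.685, 0.729, -0.001, 0.003]
contact_force: [-0.0, -1.7, 0.1]
opening: 0.127
```

```bash
python3 t.py
```

```text
xang 93.55 Mz 0.193 tau [-0.0049  0.1678 -0.184   0.0058]
```

move_arm(linear=[[0,0,0]], twist=[[0,0,-1.5]])

```text
time: 7.7
eef_pos: [0.5083, 0.1723, 0.0381]
tcp_rot: [0.694, 0.72, -0.001, 0.003]
contact_force: [-1.0, -0.5, -0.5]
opening: 0.124
```

```bash
python3 t.py
```

```text
xang 92.05 Mz 0.194 tau [-0.0025  0.1667 -0.1837  0.0058]
```

move_arm(linear=[[0,0,0]], twist=[[0,0,-1.5]])

```text
time: 7.78
eef_pos: [0.5082, 0.1723, 0.038]
tcp_rot: [0.704, 0.71, -0.001, 0.003]
contact_force: [-0.6, -1.3, -0.0]
opening: 0.128
```

```bash
python3 t.py
```

```text
xang 90.55 Mz 0.213 tau [-0.0014  0.1655 -0.1835  0.0059]
```

move_arm(linear=[[0,0,0]], twist=[[0,0,-1.5]])

```text
time: 7.87
eef_pos: [0.5083, 0.1723, 0.0381]
tcp_rot: [0.713, 0.701, -0.001, 0.003]
contact_force: [-0.3, -1.0, 0.7]
opening: 0.124
```

```bash
python3 t.py
```

```text
xang 89.05 Mz 0.197 tau [ 0.0014  0.1646 -0.1832  0.0059]
```

move_arm(linear=[[0,0,0]], twist=[[0,0,-1.5]])

```text
time: 7.95
eef_pos: [0.5083, 0.1723, 0.038]
tcp_rot: [0.722, 0.692, -0.001, 0.003]
contact_force: [-0.1, -0.9, 0.8]
opening: 0.127
```

```bash
python3 t.py
```

```text
xang 87.54 Mz 0.167 tau [ 0.0032  0.1636 -0.1828  0.0059]
```

move_arm(linear=[[0,0,0]], twist=[[0,0,-1.5]])

```text
time: 8.03
eef_pos: [0.5082, 0.1723, 0.038]
tcp_rot: [0.731, 0.682, -0.001, 0.003]
contact_force: [-0.3, -1.1, -0.3]
opening: 0.126
```

```bash
python3 t.py
```

```text
xang 86.04 Mz 0.193 tau [ 0.0039  0.1627 -0.1824  0.006 ]
```

move_arm(linear=[[0,0,0]], twist=[[0,0,-1.5]])

```text
time: 8.12
eef_pos: [0.5083, 0.1723, 0.0381]
tcp_rot: [0.74, 0.673, -0.001, 0.003]
contact_force: [-1.1, -0.2, 0.8]
opening: 0.126
```

```bash
python3 t.py
```

```text
xang 84.54 Mz 0.199 tau [ 0.0067  0.1618 -0.1821  0.006 ]
```

move_arm(linear=[[0,0,0]], twist=[[0,0,-1.5]])

```text
time: 8.2
eef_pos: [0.5082, 0.1723, 0.038]
tcp_rot: [0.749, 0.663, -0.001, 0.003]
contact_force: [-0.7, -0.6, 0.7]
opening: 0.128
```

```bash
python3 t.py
```

```text
xang 83.04 Mz 0.195 tau [ 0.008   0.1607 -0.1818  0.006 ]
```

move_arm(linear=[[0,0,0]], twist=[[0,0,-1.5]])

```text
time: 8.28
eef_pos: [0.5082, 0.1723, 0.038]
tcp_rot: [0.757, 0.653, -0.002, 0.003]
contact_force: [-0.2, -1.0, 0.4]
opening: 0.124
```

```bash
python3 t.py
```

```text
xang 81.53 Mz 0.141 tau [ 0.0093  0.16   -0.1813  0.0061]
```

move_arm(linear=[[0,0,0]], twist=[[0,0,-1.5]])

```text
time: 8.37
eef_pos: [0.5082, 0.1723, 0.0381]
tcp_rot: [0.766, 0.643, -0.002, 0.003]
contact_force: [-1.1, -0.7, 0.5]
opening: 0.123
```

```bash
python3 t.py
```

```text
xang 80.03 Mz 0.158 tau [ 0.0105  0.1594 -0.1809  0.0064]
```

move_arm(linear=[[0,0,0]], twist=[[0,0,-1.5]])

```text
time: 8.45
eef_pos: [0.5082, 0.1723, 0.038]
tcp_rot: [0.774, 0.633, -0.002, 0.003]
contact_force: [-0.9, -0.3, 0.8]
opening: 0.129
```

```bash
python3 t.py
```

```text
xang 78.53 Mz 0.221 tau [ 0.0055  0.1598 -0.1801  0.0102]
```

move_arm(linear=[[0,0,0]], twist=[[0,0,-1.5]])

```text
time: 8.53
eef_pos: [0.5082, 0.1723, 0.0381]
tcp_rot: [0.782, 0.623, -0.002, 0.003]
contact_force: [-1.1, -1.3, 0.5]
opening: 0.127
```

```bash
python3 t.py
```

```text
xang 77.03 Mz 0.182 tau [-0.0035  0.1616 -0.1791  0.0162]
```

move_arm(linear=[[0,0,0]], twist=[[0,0,-1.5]])

```text
time: 8.62
eef_pos: [0.5082, 0.1723, 0.038]
tcp_rot: [0.791, 0.612, -0.002, 0.003]
contact_force: [-0.9, -0.7, 0.4]
opening: 0.124
```

```bash
python3 t.py
```

```text
xang 75.53 Mz 0.198 tau [-0.0123  0.1642 -0.1782  0.0233]
```

move_arm(linear=[[0,0,0]], twist=[[0,0,-1.5]])

```text
time: 8.7
eef_pos: [0.5082, 0.1723, 0.038]
tcp_rot: [0.798, 0.602, -0.002, 0.003]
contact_force: [-0.1, -1.2, 1.6]
opening: 0.13
```

```bash
python3 t.py
```

```text
xang 74.03 Mz 0.2 tau [-0.0229  0.1669 -0.1774  0.0311]
```

The wrist moment is noisy, but joint 6 effort kinks clearly at about 80°, which suggests touch. I'll continue in smaller steps.

move_arm(linear=[[0,0,0]], twist=[[0,0,-1]])

```text
time: 8.78
eef_pos: [0.5082, 0.1723, 0.038]
tcp_rot: [0.804, 0.595, -0.002, 0.003]
contact_force: [-0.3, -1.0, 0.2]
opening: 0.127
```

```bash
python3 t.py
```

```text
xang 73.02 Mz 0.189 tau [-0.018   0.1714 -0.1762  0.1283]
```

move_arm(linear=[[0,0,0]], twist=[[0,0,-1]])

```text
time: 8.87
eef_pos: [0.5082, 0.1723, 0.038]
tcp_rot: [0.809, 0.588, -0.002, 0.003]
contact_force: [-0.9, -0.2, 0.6]
opening: 0.126
```

```bash
python3 t.py
```

```text
xang 72.02 Mz 0.181 tau [-0.0165  0.1748 -0.175   0.0947]
```

move_arm(linear=[[0,0,0]], twist=[[0,0,-1]])

```text
time: 8.95
eef_pos: [0.5082, 0.1723, 0.038]
tcp_rot: [0.814, 0.581, -0.002, 0.003]
contact_force: [-0.3, -0.6, 0.8]
opening: 0.126
```

```bash
python3 t.py
```

```text
xang 70.98 Mz 0.211 tau [-0.0221  0.177  -0.1745  0.0946]
```

move_arm(linear=[[0,0,0]], twist=[[0,0,-1]])

```text
time: 9.03
eef_pos: [0.5082, 0.1723, 0.038]
tcp_rot: [0.82, 0.573, -0.002, 0.003]
contact_force: [-1.4, -1.4, 0.8]
opening: 0.124
```

```bash
python3 t.py; python3 - <<'E'
import plant
for i in range(10):
    plant.read_camera("top"); s=plant.get_state(); print(round(s["wrist_torque"][2],3),round(s["joint_efforts"][5],4),round(s["qpos"][5],4),round(s["dq"][5],4))
E
```

```text
xang 69.92 Mz 0.247 tau [-0.0319  0.179  -0.1739  0.0977]
0.158 0.1831 0.4988 -0.0395
0.072 0.149 0.4975 -0.0129
0.093 0.0963 0.4972 -0.0031
0.06 0.0839 0.4971 -0.0016
0.072 0.0806 0.497 0.0005
0.12 0.0787 0.497 -0.0008
0.116 0.0771 0.497 0.0001
0.117 0.0757 0.497 0.0002
0.098 0.0744 0.497 0.0011
0.023 0.0733 0.497 -0.0001
```

The moment has risen, but the noise leaves it ambiguous. Drag flips sign when I reverse and the seat moment does not, so I'll back up a few degrees and come forward again.

move_arm(linear=[[0,0,0],[0,0,0]], twist=[[0,0,1.5],[0,0,1.5]])

```text
time: 9.7
eef_pos: [0.5082, 0.1723, 0.0381]
tcp_rot: [0.804, 0.594, -0.002, 0.003]
contact_force: [0.2, -1.3, 0.1]
opening: 0.128
```

```bash
python3 t.py
```

```text
xang 72.93 Mz -0.156 tau [ 0.5057  0.0073 -0.1886  0.0228]
```

move_arm(linear=[[0,0,0]], twist=[[0,0,1.5]])

```text
time: 9.78
eef_pos: [0.5082, 0.1723, 0.0381]
tcp_rot: [0.796, 0.605, -0.002, 0.003]
contact_force: [-1.7, -0.7, 0.9]
opening: 0.123
```

```bash
python3 t.py
```

```text
xang 74.42 Mz -0.153 tau [ 0.4846 -0.0015 -0.1889  0.0151]
```

move_arm(linear=[[0,0,0]], twist=[[0,0,1.5]])

```text
time: 9.87
eef_pos: [0.5082, 0.1723, 0.0381]
tcp_rot: [0.788, 0.615, -0.002, 0.003]
contact_force: [-0.8, -0.7, 0.5]
opening: 0.125
```

```bash
python3 t.py
```

```text
xang 75.91 Mz -0.142 tau [ 0.4783 -0.0052 -0.189   0.0053]
```

move_arm(linear=[[0,0,0]], twist=[[0,0,1.5]])

```text
time: 9.95
eef_pos: [0.5082, 0.1723, 0.0381]
tcp_rot: [0.78, 0.625, -0.001, 0.002]
contact_force: [-1.4, -1.1, 0.6]
opening: 0.124
```

```bash
python3 t.py
```

```text
xang 77.4 Mz -0.193 tau [ 0.4765 -0.007  -0.1893 -0.0014]
```

move_arm(linear=[[0,0,0]], twist=[[0,0,1.5]])

```text
time: 10.03
eef_pos: [0.5082, 0.1723, 0.038]
tcp_rot: [0.772, 0.635, -0.001, 0.002]
contact_force: [-0.9, -1.2, 1.2]
opening: 0.129
```

```bash
python3 t.py
```

```text
xang 78.88 Mz -0.188 tau [ 0.4754 -0.0076 -0.1895 -0.0069]
```

move_arm(linear=[[0,0,0]], twist=[[0,0,1.5]])

```text
time: 10.12
eef_pos: [0.5082, 0.1723, 0.038]
tcp_rot: [0.764, 0.645, -0.001, 0.002]
contact_force: [-1.3, -0.8, -0.0]
opening: 0.128
```

```bash
python3 t.py
```

```text
xang 80.37 Mz -0.181 tau [ 0.4732 -0.0071 -0.1896 -0.0105]
```

move_arm(linear=[[0,0,0]], twist=[[0,0,1.5]])

```text
time: 10.2
eef_pos: [0.5083, 0.1723, 0.0381]
tcp_rot: [0.756, 0.655, -0.001, 0.002]
contact_force: [-1.2, -0.2, -0.3]
opening: 0.125
```

```bash
python3 t.py
```

```text
xang 81.85 Mz -0.196 tau [ 0.4656 -0.0053 -0.1893 -0.0111]
```

move_arm(linear=[[0,0,0]], twist=[[0,0,1.5]])

```text
time: 10.28
eef_pos: [0.5082, 0.1723, 0.0381]
tcp_rot: [0.747, 0.665, -0.001, 0.002]
contact_force: [-1.1, -0.8, 0.8]
opening: 0.128
```

```bash
python3 t.py
```

```text
xang 83.34 Mz -0.198 tau [ 0.4576 -0.0029 -0.1894 -0.0109]
```

Reversing gives a clear result. Going anticlockwise, Mz sits at −0.19 above about 77° and rises below that. Joint 6 effort kinks at 79–80° in both directions. So touch is at about 79°, and about +0.07 N m puts the tool near 72°. I'll go clockwise to there.

move_arm(linear=[[0,0,0],[0,0,0],[0,0,0]], twist=[[0,0,-1.5],[0,0,-1.5],[0,0,-1.5]])

```text
time: 10.53
eef_pos: [0.5082, 0.1723, 0.038]
tcp_rot: [0.773, 0.635, -0.001, 0.002]
contact_force: [-0.8, 0.3, 0.7]
opening: 0.123
```

```bash
python3 t.py
```

```text
xang 78.77 Mz 0.179 tau [-0.0884  0.1731 -0.1761 -0.0005]
```

move_arm(linear=[[0,0,0]], twist=[[0,0,-1.5]])

```text
time: 10.62
eef_pos: [0.5082, 0.1723, 0.0381]
tcp_rot: [0.781, 0.624, -0.001, 0.002]
contact_force: [-1.0, -0.7, 0.1]
opening: 0.126
```

```bash
python3 t.py
```

```text
xang 77.23 Mz 0.204 tau [-0.0725  0.1801 -0.1762  0.0102]
```

move_arm(linear=[[0,0,0]], twist=[[0,0,-1.5]])

```text
time: 10.7
eef_pos: [0.5082, 0.1723, 0.038]
tcp_rot: [0.79, 0.614, -0.001, 0.002]
contact_force: [-1.0, -0.2, 1.1]
opening: 0.122
```

```bash
python3 t.py
```

```text
xang 75.69 Mz 0.192 tau [-0.0718  0.1836 -0.1763  0.0177]
```

move_arm(linear=[[0,0,0]], twist=[[0,0,-1.5]])

```text
time: 10.78
eef_pos: [0.5082, 0.1723, 0.038]
tcp_rot: [0.798, 0.603, -0.001, 0.002]
contact_force: [-0.9, -0.6, 0.8]
opening: 0.124
```

```bash
python3 t.py
```

```text
xang 74.16 Mz 0.198 tau [-0.0764  0.1866 -0.1759  0.0258]
```

move_arm(linear=[[0,0,0]], twist=[[0,0,-1.5]])

```text
time: 10.87
eef_pos: [0.5082, 0.1723, 0.0381]
tcp_rot: [0.806, 0.592, -0.001, 0.002]
contact_force: [-0.7, -0.4, 0.7]
opening: 0.123
```

```bash
python3 t.py
```

```text
xang 72.62 Mz 0.246 tau [-0.0837  0.1895 -0.1755  0.0343]
```

move_arm(linear=[[0,0,0]], twist=[[0,0,-1.5]])

```text
time: 10.95
eef_pos: [0.5082, 0.1723, 0.038]
tcp_rot: [0.814, 0.581, -0.001, 0.002]
contact_force: [-0.8, -1.1, 1.2]
opening: 0.126
```

```bash
python3 t.py; python3 samp.py 8; python3 t.py
```

```text
xang 71.09 Mz 0.216 tau [-0.0916  0.192  -0.1752  0.0432]
Fmean [-0.9125 -0.7742  0.9849] Fstd [0.6032 0.4253 0.7116] Mmean [-0.092   0.0783  0.0576] std [0.0361 0.0282 0.0412]
Mz [ 0.1311  0.001  -0.0019  0.0572  0.0534  0.0692  0.0568  0.0939]
xang 71.14 Mz 0.094 tau [ 0.0813  0.1211 -0.1798  0.0774]
```

Holding at 71.1°, which puts the seat moment at roughly +0.06 to +0.09 N m. Releasing.

move_arm(linear=[[0,0,0],[0,0,0],[0,0,0],[0,0,0],[0,0,0],[0,0,0],[0,0,0],[0,0,0]], twist=[[0,0,0],[0,0,0],[0,0,0],[0,0,0],[0,0,0],[0,0,0],[0,0,0],[0,0,0]], grip=0.45)

```text
time: 12.02
eef_pos: [0.5091, 0.1728, 0.0382]
tcp_rot: [0.814, 0.581, 0.0, 0.002]
contact_force: [0.8, -0.1, 0.1]
opening: 0.452
```

```bash
python3 samp.py 4;python3 st.py; python3 - <<'E'
from plant import *
import cv2
c=read_camera("wrist"); cv2.imwrite("pics/w3.png",c["img"])
E
```

```text
Fmean [ 0.1648 -0.2516  0.0465] Fstd [0.8478 0.2888 0.1919] Mmean [-0.0053  0.0029 -0.0145] std [0.0329 0.028  0.0139]
Mz [-0.0011 -0.0005 -0.0251 -0.0313]
t 12.22 p [0.5091 0.1728 0.0381] xang 71.06 zax [ 0.0025 -0.0033 -1.    ] F [ 1.414   0.1961 -0.2738] M [-0.0353  0.0203 -0.0313] q6 0.474 op 0.453 0.008
```

View pics/w3.png

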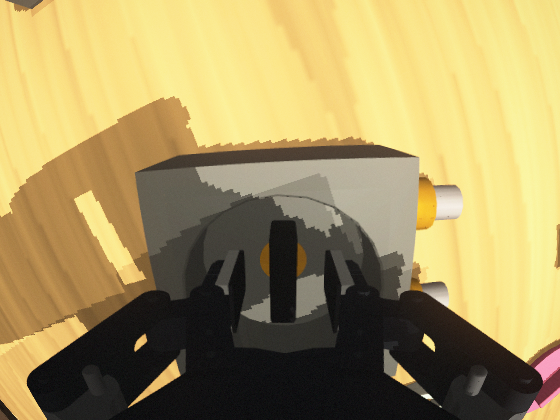

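move_arm(linear=[[0,0,0.015],[0,0,0.02],[0,0,0.03],[0,0,0.04],[0,0,0.04],[0.004,-0.035,0.01],[0.004,-0.035,0],[0.004,-0.035,0],[0.004,-0.035,0],[0.004,-0.035,0],[0.004,-0.035,0],[0.004,-0.035,0],[0.004,-0.035,0],[0.004,-0.027,0],[0,0,0],[0,0,0],[0,0,0]], twist=[[0,0,0],[0,0,0],[0,0,0],[0,0,0],[0,0,0],[0,0,-1],[0,0,-1],[0,0,-1],[0,0,-1],[0,0,-1],[0,0,-1],[0,0,-1],[0,0,-1],[0,0,0],[0,0,0],[0,0,0],[0,0,0]])

```text
time: 13.68
eef_pos: [0.5409, -0.1484, 0.2029]
tcp_rot: [0.853, 0.522, 0.001, 0.004]
contact_force: [-0.2, -0.0, 0.4]
opening: 0.451
```

```bash
python3 st.py; python3 - <<'E'
from plant import *
import cv2,numpy as np
c=read_camera("wrist"); cv2.imwrite("pics/w4.png",c["img"]); np.savez("w4.npz",**c)
c=read_camera("top"); np.savez("top1.npz",**c); a=c["img"][213:297,167:251]; cv2.imwrite("pics/t4.png",cv2.resize(a,None,fx=7,fy=7,interpolation=cv2.INTER_NEAREST))
E
```

```text
t 13.68 p [ 0.5409 -0.1484  0.2029] xang 62.91 zax [ 0.0061 -0.0067 -1.    ] F [-0.1759 -0.0323  0.4125] M [ 0.009  -0.0009 -0.0441] q6 0.027 op 0.451 0.008
```

View pics/w4.png

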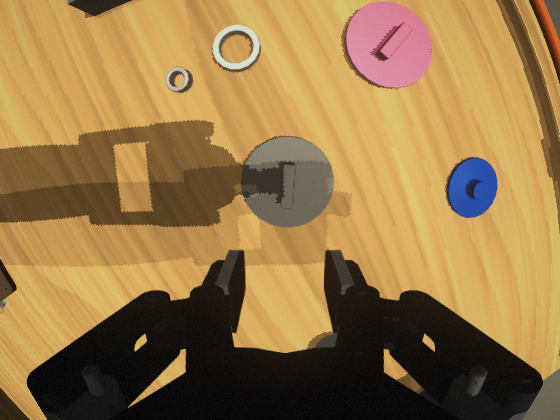

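View pics/t4.png

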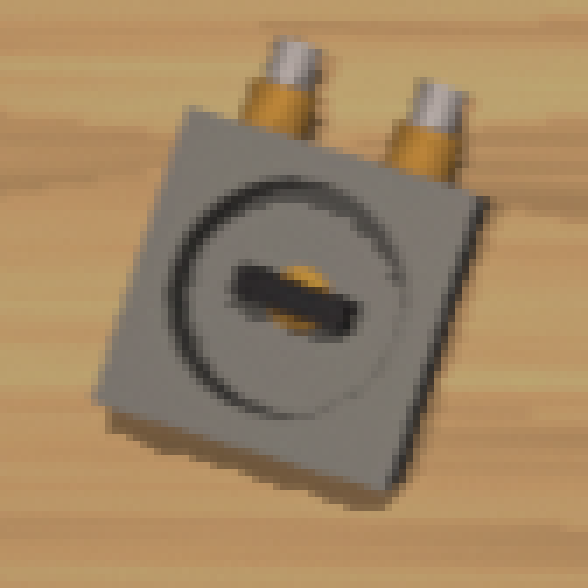

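The knob has turned and been let go. The grey cap is at (288,182) in the wrist view, clear of the pink one at (390,45). Next I'll measure the cap and its rib.

```bash
cat > capm.py <<'E'
import sys
from h import *
np.set_printoptions(precision=2,suppress=True)
c=load(sys.argv[1]); U,V,RR=map(int,sys.argv[2:5]); zb=float(sys.argv[5]) # zb: z of cap underside
d=c["depth"]; h,w=d.shape; u,v=np.meshgrid(np.arange(w),np.arange(h))
x=(u-c["cx"])/c["fx"];y=(v-c["cy"])/c["fy"];t=np.hypot(x,y)+1e-9
X=np.stack([x/t*np.tan(t)*d,y/t*np.tan(t)*d,d],-1)
R=cv2.Rodrigues(c["rvec"])[0]; P=(X-c["tvec"])@R; z=cv2.medianBlur(P[...,2].astype(np.float32),3)-zb
hsv=cv2.cvtColor(c["img"],cv2.COLOR_BGR2HSV)
m=((hsv[...,1]<75)&(np.hypot(u-U,v-V)<RR)).astype(np.uint8)
m=cv2.morphologyEx(m,cv2.MORPH_OPEN,np.ones((3,3),np.uint8))
cs,_=cv2.findContours(m,cv2.RETR_EXTERNAL,cv2.CHAIN_APPROX_NONE); k=max(cs,key=cv2.contourArea)[:,0]
W=wray(c,k[:,0],k[:,1],zb+.011)[:,:2]*1000; print("flange",cv2.minEnclosingCircle(W.astype(np.float32)),cv2.fitEllipse(W.astype(np.float32)))
rb=((z>.022)&(z<.036)&(np.hypot(u-U,v-V)<RR-10)).astype(np.uint8)
cs,_=cv2.findContours(rb,cv2.RETR_EXTERNAL,cv2.CHAIN_APPROX_NONE); k=max(cs,key=cv2.contourArea)
mm=np.zeros_like(rb); cv2.drawContours(mm,[k],-1,1,-1); vv,uu=np.nonzero(mm)
W=wray(c,uu,vv,zb+.029)[:,:2]*1000; e=np.linalg.svd(W-W.mean(0))[2][0]
print("rib",W.mean(0),len(uu),"yaw",np.degrees(np.arctan2(e[1],e[0])),cv2.minAreaRect(W.astype(np.float32)))
a=c["img"][V-60:V+60,U-60:U+60].copy(); cv2.imwrite("pics/capcrop_%s.png"%sys.argv[1][:-4],cv2.resize(a,None,fx=5,fy=5,interpolation=cv2.INTER_NEAREST))
E
python3 capm.py w4.npz 288 182 58 0; python3 st.py
```

```text
flange ((546.901611328125, -147.3059539794922), 47.584102630615234) ((547.6539306640625, -147.7269287109375), (91.45954132080078, 94.55011749267578), 142.79905700683594)
rib [ 547.75 -146.68] 559 yaw -120.48155261538656 ((547.5172729492188, -147.0714569091797), (44.85999298095703, 12.032692909240723), 59.233455657958984)
t 13.78 p [ 0.5408 -0.1474  0.2028] xang 63.01 zax [ 0.0059 -0.0065 -1.    ] F [ 0.179   0.131  -0.6148] M [0.0371 0.0167 0.0211] q6 0.027 op 0.45 0.008
```

View pics/capcrop_w4.png

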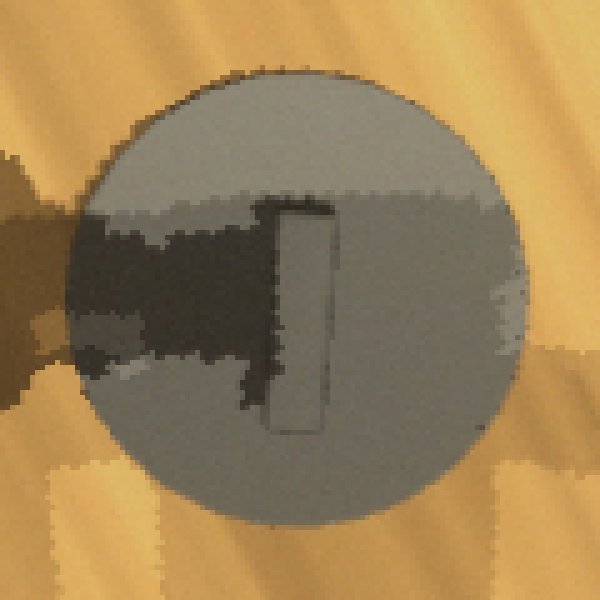

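move_arm(linear=[[0.0066,0.0005,-0.02],[0,0,-0.03],[0,0,-0.03],[0,0,-0.02],[0,0,0],[0,0,0],[0,0,0]], twist=[[0.35,0.35,-3.7],[0,0,0],[0,0,0],[0,0,0],[0,0,0],[0,0,0],[0,0,0]])

```text
time: 14.37
eef_pos: [0.549, -0.1377, 0.1033]
tcp_rot: [0.867, 0.499, 0.002, 0.002]
contact_force: [0.5, -0.1, -0.4]
opening: 0.448
```

```bash
python3 samp.py 2;python3 st.py; python3 - <<'E'
from plant import *
import cv2,numpy as np
c=read_camera("wrist"); cv2.imwrite("pics/w5.png",c["img"]); np.savez("w5.npz",**c)
E

```

```text
Fmean [ 0.3586 -0.0729 -0.4418] Fstd [0.4172 0.1047 0.1302] Mmean [ 0.0039 -0.0092 -0.0124] std [0.0091 0.0008 0.0263]
Mz [ 0.014  -0.0387]
t 14.47 p [ 0.55   -0.1384  0.1046] xang 59.84 zax [ 0.008  -0.0028 -1.    ] F [ 0.7759 -0.1776 -0.572 ] M [ 0.013  -0.01   -0.0387] q6 0.1 op 0.449 0.008
```

View pics/w5.png

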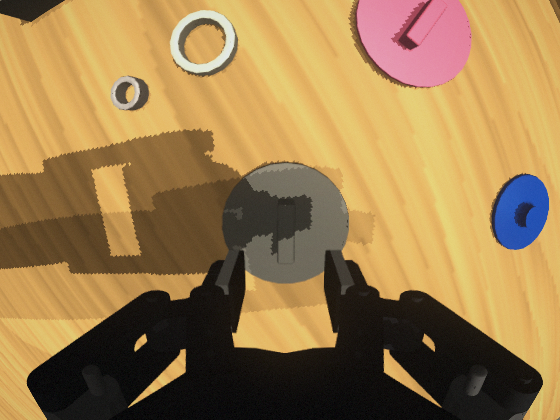

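```bash
python3 capm.py w5.npz 286 222 68 0; python3 st.py
```

```text
flange ((546.4824829101562, -150.00698852539062), 50.609928131103516) ((547.38720703125, -146.97280883789062), (93.7054443359375, 94.11858367919922), 168.68333435058594)
rib [ 548.06 -146.08] 1045 yaw -120.84912168817583 ((547.7315673828125, -146.51763916015625), (44.9463996887207, 12.0037841796875), 59.3311882019043)
t 14.52 p [ 0.5502 -0.1388  0.1049] xang 59.82 zax [ 0.0086 -0.0032 -1.    ] F [-0.423   0.0462 -0.2454] M [0.0385 0.0116 0.0026] q6 0.1 op 0.452 0.008
```

move_arm(linear=[[-0.0027,-0.0079,0],[0,0,0],[0,0,0]], twist=[[0.2,0.45,-0.5],[0,0,0],[0,0,0]])

```text
time: 14.77
eef_pos: [0.5492, -0.1483, 0.1086]
tcp_rot: [0.869, 0.495, 0.002, 0.002]
contact_force: [0.1, 0.2, 0.7]
opening: 0.446
```

```bash
python3 samp.py 2;python3 st.py
```

```text
Fmean [-0.4843  0.0505  0.0172] Fstd [0.4554 0.0096 0.2372] Mmean [ 0.0018 -0.0088  0.0195] std [0.0175 0.0242 0.0632]
Mz [-0.0437  0.0827]
t 14.87 p [ 0.5492 -0.1483  0.1085] xang 59.3 zax [ 0.0059 -0.0025 -1.    ] F [-0.9398  0.0601  0.2544] M [-0.0157 -0.033   0.0827] q6 0.094 op 0.452 0.008
```

Descending in steps, stopping short of the grasp height to correct.

move_arm(linear=[[-0.0015,0.0013,-0.015],[0,0,-0.015],[0,0,-0.015],[0,0,-0.015],[0,0,0],[0,0,0]], twist=[[0,0.3,0],[0,0,0],[0,0,0],[0,0,0],[0,0,0],[0,0,0]])

```text
time: 15.37
eef_pos: [0.5467, -0.1466, 0.0433]
tcp_rot: [0.869, 0.494, -0.001, 0.001]
contact_force: [0.0, 0.2, 1.7]
opening: 0.45
```

```bash
python3 samp.py 2;python3 st.py
```

```text
Fmean [-0.3245 -0.293   0.3753] Fstd [0.3763 0.3497 0.2808] Mmean [ 0.0107  0.0061 -0.002 ] std [0.026  0.0015 0.015 ]
Mz [ 0.013  -0.0171]
t 15.47 p [ 0.5467 -0.1467  0.0439] xang 59.25 zax [ 0.0003 -0.0026 -1.    ] F [ 0.0517 -0.6427  0.6561] M [ 0.0367  0.0076 -0.0171] q6 0.098 op 0.45 0.008
```

move_arm(linear=[[0.0007,0,-0.007],[0,0,-0.006],[0,0,0],[0,0,0]], twist=[[0,0,0],[0,0,0],[0,0,0],[0,0,0]])

```text
time: 15.8
eef_pos: [0.5494, -0.1474, 0.0322]
tcp_rot: [0.869, 0.494, 0.001, 0.003]
contact_force: [-0.4, -0.5, -0.1]
opening: 0.452
```

```bash
python3 samp.py 2;python3 st.py
```

```text
Fmean [0.2742 0.0013 0.2634] Fstd [0.2342 0.607  0.0945] Mmean [ 0.0181 -0.0385  0.0103] std [0.0061 0.0317 0.0099]
Mz [0.0004 0.0202]
t 15.9 p [ 0.5493 -0.1474  0.0323] xang 59.26 zax [ 0.005  -0.0049 -1.    ] F [ 0.0399 -0.6057  0.3579] M [ 0.012  -0.0702  0.0202] q6 0.099 op 0.45 0.008
```

move_arm(linear=[[-0.001,0.0005,-0.0065],[0,0,0],[0,0,0],[0,0,0]], twist=[[0.2,0.2,0],[0,0,0],[0,0,0],[0,0,0]])

```text
time: 16.23
eef_pos: [0.5487, -0.1471, 0.0259]
tcp_rot: [0.869, 0.494, 0.001, 0.001]
contact_force: [-0.2, 0.3, 0.8]
opening: 0.451
```

```bash
python3 samp.py 2;python3 st.py;  python3 - <<'E'
from plant import *
import cv2,numpy as np
c=read_camera("wrist"); cv2.imwrite("pics/w6.png",c["img"]); np.savez("w6.npz",**c)
E
```

```text
Fmean [ 0.0867  0.5725 -0.1195] Fstd [0.3807 0.5504 0.5851] Mmean [-0.0133 -0.0076  0.0132] std [0.0122 0.0087 0.022 ]
Mz [-0.0088  0.0352]
t 16.33 p [ 0.5489 -0.1472  0.0261] xang 59.25 zax [ 0.0029 -0.0018 -1.    ] F [-0.294   0.0222 -0.7046] M [-0.0255  0.0012  0.0352] q6 0.097 op 0.449 0.008
```

View pics/w6.png

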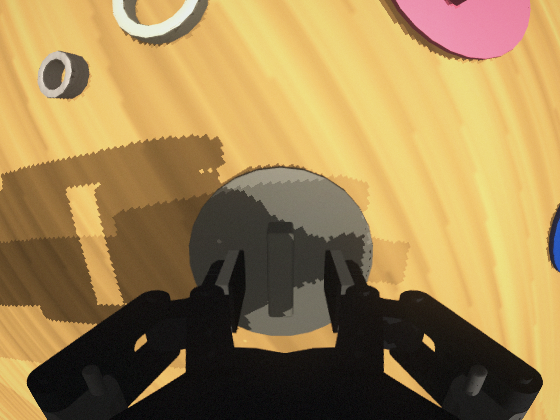

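The rib is between the pads at (280,270). Closing.

move_arm(linear=[[0,0,0],[0,0,0],[0,0,0],[0,0,0],[0,0,0],[0,0,0],[0,0,0],[0,0,0]], twist=[[0,0,0],[0,0,0],[0,0,0],[0,0,0],[0,0,0],[0,0,0],[0,0,0],[0,0,0]], grip=0.0, force=40)

```text
time: 17.05
eef_pos: [0.5492, -0.1473, 0.0266]
tcp_rot: [0.869, 0.494, 0.001, 0.002]
contact_force: [0.2, -0.2, -0.3]
opening: 0.126
```

```bash
python3 samp.py 2;python3 st.py
```

```text
Fmean [-0.0536  0.8266  0.0314] Fstd [0.186  0.3156 0.1057] Mmean [ 0.0346  0.0147 -0.0149] std [0.031  0.0026 0.0063]
Mz [-0.0213 -0.0086]
t 17.15 p [ 0.5492 -0.1473  0.0266] xang 59.25 zax [ 0.0038 -0.0022 -1.    ] F [-0.2396  0.511  -0.0744] M [ 0.0036  0.0121 -0.0086] q6 0.097 op 0.124 0.008
```

move_arm(linear=[[0,0,0.01],[0,0,0.02],[0,0,0.03],[0,0,0.03],[0,0,0.02],[0,0,0],[0,0,0],[0,0,0]], twist=[[0,0,0],[0,0,0],[0,0,0],[0,0,0],[0,0,0],[0,0,0],[0,0,0],[0,0,0]])

```text
time: 17.82
eef_pos: [0.546, -0.1458, 0.1416]
tcp_rot: [0.869, 0.494, -0.0, -0.0]
contact_force: [0.8, -0.6, -0.6]
opening: 0.125
```

```bash
python3 samp.py 4;python3 st.py;  python3 - <<'E'
from plant import *
import cv2,numpy as np
c=read_camera("wrist"); cv2.imwrite("pics/w7.png",c["img"]); np.savez("w7.npz",**c)
c=read_camera("scene"); cv2.imwrite("pics/s7.png",c["img"])
E
```

```text
Fmean [-0.126  0.391 -1.71 ] Fstd [0.8393 0.3106 0.6028] Mmean [ 0.0107 -0.0073 -0.0009] std [0.015  0.0245 0.0118]
Mz [ 0.0139  0.0034 -0.0188 -0.0022]
t 18.02 p [ 0.545  -0.1453  0.1396] xang 59.26 zax [-0.0044  0.0016 -1.    ] F [-0.248   0.0955 -2.7385] M [ 0.0001 -0.0231 -0.0022] q6 0.096 op 0.127 0.008
```

View pics/w7.png

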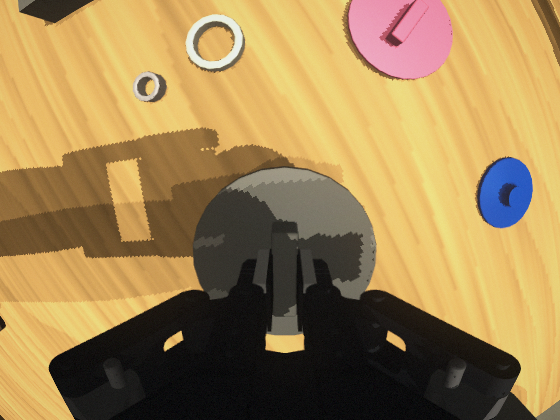

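View pics/s7.png

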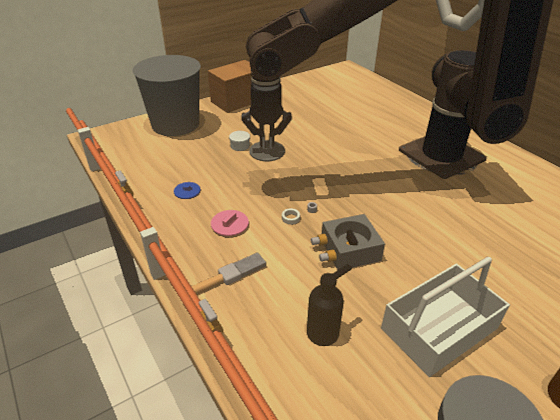

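The cap is lifted. Next I'll check where its centre sits relative to the TCP, from the visible flange arc in the wrist view.

```bash
cat > arc.py <<'E'
import sys
from h import *
from scipy.optimize import least_squares
c=load(sys.argv[1]); tz=float(sys.argv[2]); U,V=285,255
zf=tz-.0266+.011
hsv=cv2.cvtColor(c["img"],cv2.COLOR_BGR2HSV); h,w=hsv.shape[:2]; u,v=np.meshgrid(np.arange(w),np.arange(h))
m=((hsv[...,1]<75)&(np.hypot(u-U,v-V)<115)).astype(np.uint8)
m=cv2.morphologyEx(m,cv2.MORPH_OPEN,np.ones((3,3),np.uint8))
cs,_=cv2.findContours(m,cv2.RETR_EXTERNAL,cv2.CHAIN_APPROX_NONE); k=max(cs,key=cv2.contourArea)[:,0]
k=k[(k[:,1]<250)]
W=wray(c,k[:,0],k[:,1],zf)[:,:2]*1000
f=lambda p:np.hypot(W[:,0]-p[0],W[:,1]-p[1])-48
r=least_squares(f,W.mean(0),loss="soft_l1"); print("centre r=48",r.x,len(k),np.abs(f(r.x)).mean())
f=lambda p:np.hypot(W[:,0]-p[0],W[:,1]-p[1])-p[2]
r=least_squares(f,[*W.mean(0),48],loss="soft_l1"); print("free",r.x)
E
python3 arc.py w7.npz .1396; python3 st.py
```

```text
centre r=48 [ 544.34526043 -146.95206517] 245 0.2948129891602923
free [ 544.90722308 -146.01462315   47.11233616]
t 18.12 p [ 0.5452 -0.1454  0.14  ] xang 59.26 zax [-0.0039  0.0014 -1.    ] F [-0.5216 -0.0089 -1.161 ] M [-0.0102 -0.0333  0.0383] q6 0.097 op 0.124 0.008
```

move_arm(linear=[[-0.004,0.02,0],[-0.004,0.03,0],[-0.004,0.035,0],[-0.004,0.035,0],[-0.004,0.035,0],[-0.004,0.035,0],[-0.004,0.035,0],[-0.004,0.035,0],[-0.004,0.03,0],[0,0.015,0],[0,0.005,0],[0,0,0],[0,0,0],[0,0,0]], twist=[[0,0,0],[0,0,0],[0,0,0],[0,0,0],[0,0,0],[0,0,0],[0,0,0],[0,0,0],[0,0,0],[0,0,0],[0,0,0],[0,0,0],[0,0,0],[0,0,0]])

```text
time: 19.28
eef_pos: [0.5017, 0.1748, 0.1311]
tcp_rot: [0.871, 0.492, -0.007, -0.004]
contact_force: [-0.0, -0.3, -1.2]
opening: 0.123
```

```bash
python3 samp.py 2;python3 st.py
```

```text
Fmean [ 0.3075 -0.0362 -0.5944] Fstd [0.5773 0.4815 0.3312] Mmean [-0.0024 -0.0444 -0.0184] std [0.0203 0.0023 0.0197]
Mz [-0.0382  0.0013]
t 19.38 p [0.5018 0.1745 0.1312] xang 58.9 zax [-0.0169  0.0006 -0.9999] F [ 0.8848  0.4453 -0.2633] M [ 0.018  -0.0421  0.0013] q6 0.683 op 0.125 0.008
```

move_arm(linear=[[0.0065,-0.001,0],[0,0,-0.01],[0,0,-0.01],[0,0,0],[0,0,0]], twist=[[0,-0.97,0],[0,0,0],[0,0,0],[0,0,0],[0,0,0]])

```text
time: 19.8
eef_pos: [0.5101, 0.1699, 0.1092]
tcp_rot: [0.872, 0.489, 0.001, 0.001]
contact_force: [0.2, 0.1, -0.5]
opening: 0.125
```

```bash
python3 samp.py 2;python3 st.py
```

```text
Fmean [-0.8851 -0.2341 -0.6278] Fstd [0.4485 0.2194 0.0807] Mmean [-0.0209  0.0293  0.003 ] std [0.0111 0.0157 0.0038]
Mz [ 0.0068 -0.0009]
t 19.9 p [0.5099 0.1701 0.1093] xang 58.59 zax [ 0.0023  0.0001 -1.    ] F [-1.3335 -0.0148 -0.5471] M [-0.0098  0.045  -0.0009] q6 0.682 op 0.123 0.008
```

move_arm(linear=[[-0.0016,0.003,0],[0,0,-0.008],[0,0,-0.008],[0,0,0],[0,0,0]], twist=[[0,0,0],[0,0,0],[0,0,0],[0,0,0],[0,0,0]])

```text
time: 20.32
eef_pos: [0.5084, 0.1739, 0.0924]
tcp_rot: [0.872, 0.49, 0.002, 0.001]
contact_force: [0.9, -0.1, -0.7]
opening: 0.126
```

```bash
python3 samp.py 2;python3 st.py;  python3 - <<'E'
from plant import *
import cv2,numpy as np
c=read_camera("wrist"); cv2.imwrite("pics/w8.png",c["img"]); np.savez("w8.npz",**c)
c=read_camera("top"); np.savez("top8.npz",**c); a=c["img"][203:307,157:261]; cv2.imwrite("pics/t8.png",cv2.resize(a,None,fx=5.5,fy=5.5,interpolation=cv2.INTER_NEAREST))
E
```

```text
Fmean [-0.7141  0.3071 -0.6916] Fstd [0.2295 0.2514 0.4011] Mmean [ 0.0109 -0.0006  0.004 ] std [0.0119 0.0133 0.0174]
Mz [ 0.0214 -0.0134]
t 20.42 p [0.5083 0.1739 0.0925] xang 58.63 zax [ 0.0038  0.0005 -1.    ] F [-0.9436  0.5585 -0.2905] M [ 0.0228 -0.0139 -0.0134] q6 0.688 op 0.122 0.008
```

View pics/w8.png

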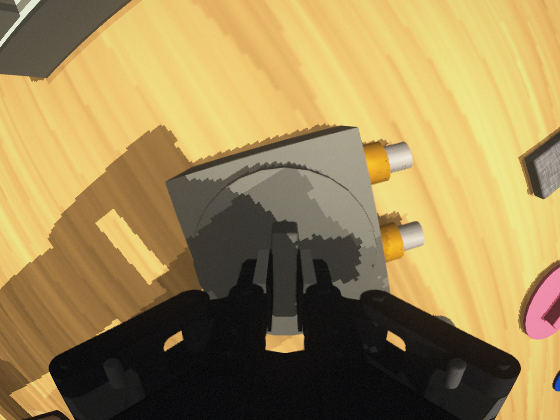

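View pics/t8.png

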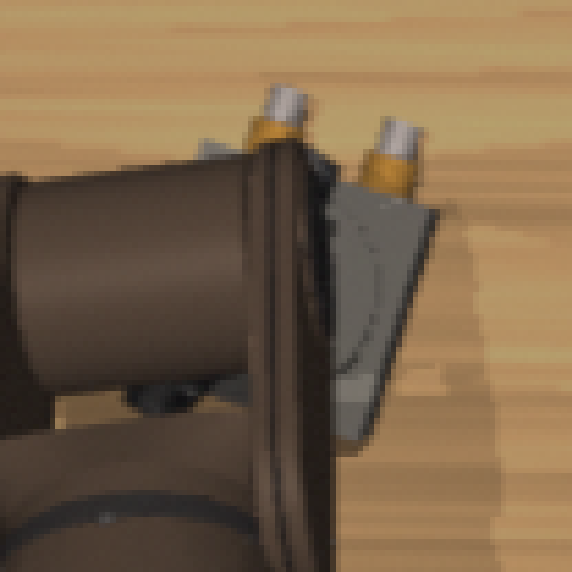

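The cap is centred over the well in the wrist view, about 10 mm above the block. I'll lower it gently while watching the force.

move_arm(linear=[[0,-0.0006,-0.003],[0,0,-0.003],[0,0,0],[0,0,0]], twist=[[0,0.2,0],[0,0,0],[0,0,0],[0,0,0]])

```text
time: 20.85
eef_pos: [0.5095, 0.1732, 0.0874]
tcp_rot: [0.872, 0.49, 0.002, 0.0]
contact_force: [0.3, 0.4, -1.1]
opening: 0.126
```

```bash
python3 samp.py 2;python3 st.py
```

```text
Fmean [ 0.229   0.2646 -0.7482] Fstd [0.0458 0.5338 0.0824] Mmean [-0.0133  0.0296  0.0328] std [0.0085 0.0081 0.002 ]
Mz [0.0308 0.0348]
t 20.95 p [0.5095 0.1732 0.0874] xang 58.62 zax [ 0.0029  0.0009 -1.    ] F [ 0.1832  0.7984 -0.6658] M [-0.0048  0.0215  0.0348] q6 0.686 op 0.125 0.008
```

move_arm(linear=[[-0.001,0,-0.002],[-0.0002,0,-0.002],[0,0,0],[0,0,0]], twist=[[0,0.15,0],[0,0,0],[0,0,0],[0,0,0]])

```text
time: 21.28
eef_pos: [0.5082, 0.1732, 0.0831]
tcp_rot: [0.872, 0.489, 0.0, -0.0]
contact_force: [0.7, 0.1, -0.8]
opening: 0.124
```

```bash
python3 samp.py 2;python3 st.py
```

```text
Fmean [-0.2666 -0.2992 -0.6236] Fstd [0.2894 0.2382 0.4321] Mmean [-0.0145 -0.0021 -0.008 ] std [0.0174 0.0159 0.0076]
Mz [-0.0003 -0.0156]
t 21.38 p [0.5082 0.1732 0.0832] xang 58.62 zax [ 0.0004  0.0009 -1.    ] F [ 0.0228 -0.5374 -1.0558] M [ 0.0029 -0.018  -0.0156] q6 0.686 op 0.126 0.008
```

move_arm(linear=[[0,0,-0.0015],[0,0,-0.0015],[0,0,0]], twist=[[0,0,0],[0,0,0],[0,0,0]])

```text
time: 21.63
eef_pos: [0.5084, 0.1733, 0.0802]
tcp_rot: [0.872, 0.49, 0.001, -0.0]
contact_force: [-0.4, 0.3, -0.4]
opening: 0.126
```

```bash
python3 samp.py 2;python3 st.py
```

```text
Fmean [ 0.0671 -0.071  -1.0802] Fstd [0.2979 0.2832 0.5342] Mmean [0.0266 0.0172 0.0192] std [0.0167 0.0297 0.0265]
Mz [ 0.0457 -0.0073]
t 21.73 p [0.5085 0.1733 0.0804] xang 58.62 zax [ 0.0012  0.001  -1.    ] F [-0.2308  0.2122 -0.546 ] M [ 0.0099  0.0469 -0.0073] q6 0.686 op 0.123 0.008
```

move_arm(linear=[[0,0,-0.0015],[0,0,-0.001],[0,0,0]], twist=[[0,0,0],[0,0,0],[0,0,0]])

```text
time: 21.98
eef_pos: [0.5087, 0.1733, 0.0778]
tcp_rot: [0.872, 0.49, 0.001, -0.0]
contact_force: [-0.0, -0.3, -1.1]
opening: 0.123
```

```bash
python3 samp.py 2;python3 st.py
```

```text
Fmean [-0.3061  0.3859 -0.6257] Fstd [0.6912 0.5291 0.194 ] Mmean [-0.0455 -0.0245 -0.0089] std [0.0205 0.0296 0.0054]
Mz [-0.0035 -0.0142]
t 22.08 p [0.5087 0.1733 0.0779] xang 58.62 zax [ 0.0016  0.001  -1.    ] F [ 0.385   0.9151 -0.8198] M [-0.025  -0.054  -0.0142] q6 0.686 op 0.127 0.008
```

move_arm(linear=[[0,0,-0.001],[0,0,-0.001],[0,0,0]], twist=[[0,0,0],[0,0,0],[0,0,0]])

```text
time: 22.33
eef_pos: [0.5091, 0.1734, 0.0767]
tcp_rot: [0.872, 0.49, 0.001, 0.0]
contact_force: [-0.2, 0.4, -0.9]
opening: 0.127
```

```bash
python3 samp.py 3;python3 st.py
```

```text
Fmean [ 0.1364 -0.3064 -0.1612] Fstd [0.5423 0.3922 0.1024] Mmean [ 0.0425 -0.0154  0.0377] std [0.0196 0.0368 0.0293]
Mz [0.0791 0.0175 0.0166]
t 22.48 p [0.5091 0.1734 0.0766] xang 58.63 zax [ 0.0022  0.0012 -1.    ] F [ 0.3921 -0.2372 -0.1077] M [0.0699 0.0344 0.0166] q6 0.686 op 0.123 0.008
```

Fz is lifting towards zero, so contact is near. One more millimetre.

move_arm(linear=[[-0.0005,0,-0.001],[0,0,-0.0005],[0,0,0]], twist=[[0,0,0],[0,0,0],[0,0,0]])

```text
time: 22.73
eef_pos: [0.5092, 0.1734, 0.0766]
tcp_rot: [0.872, 0.49, 0.001, 0.0]
contact_force: [0.3, -0.9, -1.3]
opening: 0.128
```

```bash
python3 samp.py 3;python3 st.py; python3 - <<'E'
from plant import *
import cv2,numpy as np
c=read_camera("wrist"); cv2.imwrite("pics/w9.png",c["img"]); np.savez("w9.npz",**c)
E
```

```text
Fmean [-0.5447  0.2661  1.8425] Fstd [0.5369 0.5407 0.19  ] Mmean [-0.0573  0.1588 -0.0198] std [0.0322 0.0437 0.0327]
Mz [-0.0581  0.0217 -0.0229]
t 22.88 p [0.5092 0.1735 0.0765] xang 58.64 zax [ 0.0028  0.0009 -1.    ] F [ 0.2059 -0.3957  1.9833] M [-0.0152  0.1018 -0.0229] q6 0.686 op 0.123 0.008
```

View pics/w9.png

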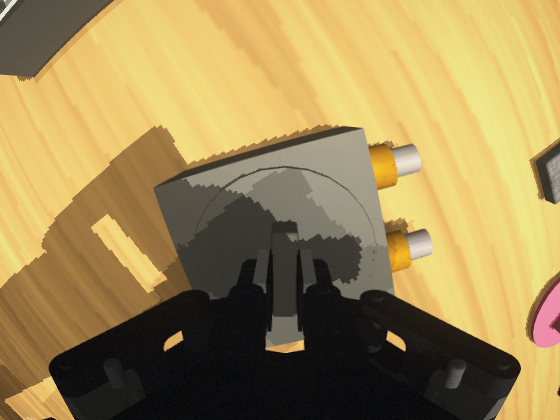

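The flange is on the block at the expected home height (TCP z 0.0765, Fz +1.8 N). Release and retreat.

move_arm(linear=[[0,0,0],[0,0,0],[0,0,0],[0,0,0],[0,0,0],[0,0,0],[0,0,0]], twist=[[0,0,0],[0,0,0],[0,0,0],[0,0,0],[0,0,0],[0,0,0],[0,0,0]], grip=0.45)

```text
time: 23.52
eef_pos: [0.509, 0.1734, 0.0754]
tcp_rot: [0.872, 0.49, 0.001, 0.0]
contact_force: [0.2, 0.2, 0.6]
opening: 0.453
```

move_arm(linear=[[0,0,0.01],[0,0,0.02],[0,0,0.03],[0,0,0.03],[0,-0.02,0.03],[0,-0.04,0.01],[0,-0.04,0],[0,-0.04,0],[0,-0.04,0],[0,-0.04,0],[0,0,0],[0,0,0],[0,0,0]], twist=[[0,0,0],[0,0,0],[0,0,0],[0,0,0],[0,0,0],[0,0,0],[0,0,0],[0,0,0],[0,0,0],[0,0,0],[0,0,0],[0,0,0],[0,0,0]])

```text
time: 24.6
eef_pos: [0.507, -0.0567, 0.2239]
tcp_rot: [0.871, 0.491, 0.006, 0.006]
contact_force: [0.1, 0.6, -0.5]
opening: 0.455
```

```bash
python3 samp.py 2;python3 st.py; python3 - <<'E'
from plant import *
from h import *
np.set_printoptions(precision=1,suppress=True)
c=read_camera("top"); np.savez("top10.npz",**c); cv2.imwrite("pics/t10.png",c["img"])
P=pts(c)*1000; s=P[210:300,165:255]
xy=s[...,:2]; 
def z(lo,hi,R0,R1):
    r=np.hypot(xy[...,0]-508,xy[...,1]-172.7); m=(r>R0)&(r<R1)&(s[...,2]>lo)&(s[...,2]<hi); q=s[m]
    A=np.c_[q[:,:2]-[508,172.7],np.ones(len(q))]; return len(q),np.linalg.lstsq(A,q[:,2],rcond=None)[0]
np.set_printoptions(precision=4,suppress=True)
print("flange plane (tilt x,y, z mm)",z(50,72,8,44)); print("block",z(48,66,51,55)); 
m=(s[...,2]>71)&(np.hypot(xy[...,0]-508,xy[...,1]-172.7)<40); print("rib",m.sum(),s[m].mean(0), np.ptp(s[m],axis=0))
E
```

```text
Fmean [0.3711 0.012  0.0474] Fstd [0.2626 0.3368 0.2832] Mmean [ 0.0133 -0.0269 -0.0025] std [0.0299 0.0354 0.0007]
Mz [-0.0018 -0.0033]
t 24.7 p [ 0.507  -0.0555  0.2236] xang 58.95 zax [ 0.0153 -0.0048 -0.9999] F [ 0.6337  0.3488 -0.2359] M [ 0.0432  0.0085 -0.0033] q6 0.234 op 0.449 0.008
flange plane (tilt x,y, z mm) (887, array([-0.0026, -0.0034, 60.7186]))
block (212, array([-0.0056,  0.0048, 55.5605]))
rib 94 [507.9176 174.1468  78.3797] [28.8027 42.6383 13.201 ]
```

View pics/t10.png

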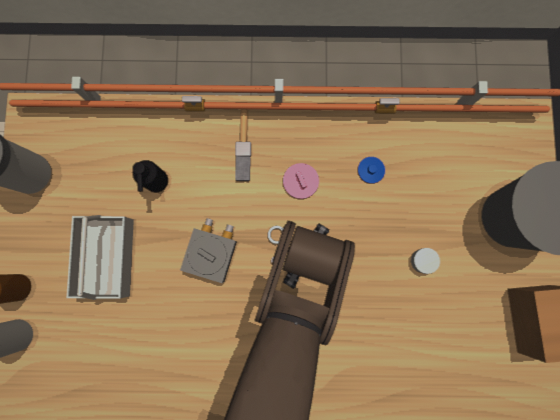

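The top view shows the cap seated flat on the block at (207,256). Its flange is 5.2 mm above the block face, tilted by under 0.005 rad, and the bystanders I can see are where they were. Handing in.

```bash
python3 -c "
from plant import *
print(sign_off()); print(get_state()['time'])"
```

```text
the job is handed in; nothing more can be done
None
the job is handed in; nothing more can be done
```

I turned the knob clockwise about 55° to snug and let go, then put the grey cap in the well and handed in at about 25 s. The sign-off gives no verdict.

- **Snugness (estimate only):** I judge the seat moment at about +0.06 to +0.09 N m, inside the 0.025–0.15 N m window, but I couldn't measure it directly.
    - **Touch point:** The wrist moment was noisy (about 0.02 N m). It put touch at 76–78° of tool angle, while the kink in joint 6 effort put it at 79–80°. I stopped at 71°, where both readings stay inside the window.
    - **Back-off:** I turned the knob about 13° back once, to separate drag from seat moment, then closed it again.
- **Cap:** It went in without resistance and touched down at about 2 N. In the last top view:
    - the flange top was at 60.7 mm (61 when home) and tilted less than 0.005 rad;
    - the rib centre was about 1.5 mm from the axis.
- **Other things:** The robot was clear of everything at hand-in. The pump, caddy, brush, stopper, tin and pink look-alike looked unmoved. The arm partly hid the nut and fully hid the aerator in that last view, so I didn't recheck those two after the final retreat.

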